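# Mount the examination lens in its tilted stand

### The job

Set the round black-rimmed lens gently into the cell of the tilted lens stand, rim flat on the seat. Then set the steel retaining ring on top of it with its two lugs in the two gaps of the cell wall, and turn the ring clockwise (seen looking into the cell) until it stops, so that its lugs lie under the claws and clamp the lens against the sprung seat. Let go, and leave the bottle, the pot and the lens case where they stand.

Things in the scene. Friction and masses are not known exactly. Their poses are not given: they have to be found in the camera images.
- cell: Round aluminium cell (92 mm across) of the lens stand, fixed, on a post over a white foot plate, tilted 25 degrees towards the stand's front, which faces roughly to the robot. Origin: centre of the seat's face, 85 mm above the worktop. z: the cell's axis, outwards (up and to the front); x: up the slope; y: level, across. Lens pocket: radius 32 mm, wall up to z = 14 mm.
- cell_mouth (a point): Centre of the cell's mouth, 30 mm out from the free seat; axes as the cell's. Two claws (inner radius 32 mm, tops level with this point) overhang a groove of radius 40 mm for the ring's lugs. Their undersides fall from 25.5 mm above the seat at the gap to 20.5 mm at 66 degrees clockwise of the y axis, then run level to the stop.
- cell_gap (a point): Middle of one of the two like gaps in the wall, at +y, 39 mm from the axis, level with the mouth; the other is at -y. Each spans 36 degrees to both sides of the y axis (about 38 mm wide inside), open to the side, floor 10 mm below the seat: room for fingers closing along y. A ring set in with its lugs in the gaps turns 70 degrees clockwise to the stop, not anticlockwise.
- seat (a joint): How far the spring-loaded seat (grey disc, 54 mm in diameter, at the bottom of the cell) is pressed in along the cell's axis, m: 0 free, 0.004 fully in; about 2.6 N at first plus 2.6 N per mm. A ring that is fully screwed home holds it about 0.0025 in.
- seat_lens (a point): Point on the cell's axis 9 mm above the seat's face (moves with the seat): where the lens's centre lies when it is seated. Axes as those of the cell.
- lens_center (a point): Centre of the lens: clear glass in a round black rim, 60 mm in diameter, 18 mm thick, 0.07 kg, lying flat on the worktop at the start; the same either way up. z: its axis.
- ring_center (a point): Centre of the steel retaining ring, half-way up, 15.5 mm above its underside. Flange 58 mm in diameter, 5 mm thick, bore 40 mm; two lugs 19 mm wide in the flange's plane reach 38 mm from the axis at +y and -y. z: its axis, up. Lies flat on the worktop, ears up, at the start. A half turn makes no difference. 0.11 kg.
- ring_grip (a point): Point on the ring's axis 24 mm above its underside, between the two upright grip ears: each 26 mm long in x, 7 mm thick, outer faces at y = +24 and -24 mm (48 mm apart), tops 31 mm above the underside. Grip the ears across y in their upper 14 mm or so, so that the fingers pass over the claws.
- pot: Black round screw pot, 66 mm in diameter, 33 mm high, a bystander. Origin: centre of its underside.
- case: Contact lens case with two screw caps, 36x72x18 mm, a bystander. Origin: centre of its underside.
- dropper: Small white dropper bottle, 25 mm in diameter, 88 mm high, a bystander. Origin: centre of its underside.

How it is judged:
By the outcome, as a careful person would: the job done as asked, in the order asked, and still so for the second after the job is handed in, with the robot touching nothing.
It also fails if it takes over 67 s, if anything falls off the work surface, if the arm or the gripper's body presses on something with over 40 N, if the wrist force passes 120 N, or if a joint passes its speed limit or range.

### The arm

A 6-joint arm with a two-finger parallel gripper is mounted at the origin on a cart in front of the work surface, level with it; the furniture and walls round the work are solid. World frame = base frame: x ahead of the robot, y to its left, z up, the work surface at z = 0. Lengths are in m, angles in rad, forces in N, time in s.
With the tool pointing down it reaches from about 0.425 to 0.95 m from the base axis. Payload 3.5 kg.
Tool frame: the origin (TCP) lies between the finger pads; the fingertips stand 14 mm ahead of it and the grasp point (between the pads) lies 5 mm behind it (ctrl.tip_extent is the distance from the TCP to the fingertips, in m); x points along the fingers, z is the direction in which the jaws open and shut, and the axes are right-handed (so a half turn about x gives the same grasp; the last joint's range is limited). The gripper opens to 85 mm and grips with 20 to 120 N. Pads are 22 mm wide; open, the fingers measure 114 mm over their backs; the gripper's body (76 mm by 85 mm) begins 54 mm behind the grasp point. The pads swing forward as they close: fully open they stand 13 mm farther back than shut.
Start: joints at [-1.432, 0.286, 1.577, -0, 1.279, -0.15], TCP at [0.192, -0.647, 0.208] pointing down, gripper open.
Joint ranges: [-2.77, 2.77], [-0.9, 2.22], [0.21, 2.48], [-1.53, 4.67], [0.24, 2.81], [-2.84, 2.84]. Speed limits (rad/s): [2.79, 2.79, 3.14, 3.14, 3.14, 3.14].

### API

Orientations are given as a unit quaternion [x, y, z, w].
In Python, from plant import ctrl gives the robot as it stands.
- The arm moves only by the tool move_arm, never from a script. Its argument "commands" is one flat list of numbers, 4 for each row, row after row: the shift along the tool's x, y, z in units of 25 mm (1.0 is 25 mm), then the turn about the tool's x in units of 5 degrees (1.0 is 5 degrees). A call has 1 to 20 rows; each row shifts and turns the commanded pose from where the row before left it, along the tool's axes as they then stand; what a row does not reach is not made up. A row lasts 1/8 s, in which the tool goes at most 62.5 mm and 10.7 degrees, less where a joint would pass 70% of its speed; a pose out of reach is approached as far as the arm can. A call is refused whole if a number of a shift passes 1 or a number of a turn 1, either way. A call with a gripper value outside its range is refused whole. "jaw" is the finger opening in mm, from 0 to 85.4, set as the call begins (left out, the last holds). The fingers move at their own pace and stop on an object; "force" is the grip in N (left out, the last holds). Time passes only in rows, so rows that do not move let the fingers close. It gives the time, the measured TCP pose, the force and the opening at its end, in the units of the state.
- ctrl.get_state(): the state, without advancing time (a new reading comes with each control period).
- ctrl.read_camera(name): name is "scene" or "top" or "wrist"; returns the picture (420x560x3 uint8, red, green, blue); there is no depth.
- ctrl.get_calibration(name): a dict with "camera_matrix" (3x3 intrinsics, pixels), "camera_from_world" (4x4, takes a point from world to camera coordinates); the wrist camera has in their place "mount" (4x4, takes a point from camera to tool coordinates, whose origin is the TCP and whose axes are the tool frame's). Camera axes: x right, y down, z forward; pixel columns grow to the right and rows downward; lengths in m; the calibration is good to about 2 mm. A picture is of the moment at which its call begins: read the wrist's pose just before it. get_calibration takes no time and is no camera call.
- ctrl.sign_off(): hands the job in, once; it reports no verdict.
The state is a dict: "time": time; "qpos": joint angles; "dq": joint speeds; "joint_efforts": joint torques, N m; "eef_pos": TCP position; "tcp_rot": TCP orientation; "contact_force": force on the tool from outside, world axes, zero at the start; "wrist_torque": the same for the moment, N m; "opening": opening from 0.0 (shut) to 1.0 (fully open).
Only numpy, scipy, OpenCV 4.12 (cv2) and the standard library are available. Lean on these libraries where they do the work, as an engineer would, in place of code of your own. Each camera call takes 0.05 s, during which the arm holds its last target.

## Working session

There is one attempt and no reset: what is moved stays moved. The work goes in short steps, Python scripts to look and compute and a tool call to move; the robot and the scene stay as the last step left them, time stands still between calls to the robot, and variables do not carry over. Pictures are saved under pics/ and viewed, and the job is handed in when it is done.

Besides the shell and the picture viewer there is one more tool, called by a JSON object that holds its "op" and its "data", one argument or row to a line. move_arm: Moves the arm, as the interface text tells. Its arguments: {"type":"object","properties":{"commands":{"type":"array"},"jaw":{"type":"number"},"force":{"type":"number"}},"required":["commands"]}

```bash
ls; mkdir -p pics; python3 - <<'E'
from plant import ctrl
import cv2
for n in ["scene","top","wrist"]:
    s=ctrl.get_state()
    im=ctrl.read_camera(n); cv2.imwrite(f"pics/{n}0.png",im[:,:,::-1])
    c=ctrl.get_calibration(n); print(n,{k:(v.round(4).tolist() if hasattr(v,'round') else v) for k,v in c.items()})
print(s)
E
```

```text
pics
scene {'camera_matrix': [[402.8417, 0.0, 272.3551], [0.0, 402.8417, 214.409], [0.0, 0.0, 1.0]], 'camera_from_world': [[0.8969, -0.4422, 0.0001, -0.5333], [-0.2353, -0.4775, -0.8465, 0.2427], [0.3744, 0.7593, -0.5323, 1.0761], [0.0, 0.0, 0.0, 1.0]]}
top {'camera_matrix': [[458.4666, 0.0, 277.3902], [0.0, 458.4666, 208.721], [0.0, 0.0, 1.0]], 'camera_from_world': [[0.0166, -0.9997, 0.0205, 0.0223], [-0.9924, -0.019, -0.1218, 0.6327], [0.1221, -0.0183, -0.9923, 1.3829], [0.0, 0.0, 0.0, 1.0]]}
wrist {'camera_matrix': [[318.3766, 0.0, 283.3881], [0.0, 318.3766, 206.0723], [0.0, 0.0, 1.0]], 'mount': [[-0.0007, -0.2617, 0.9652, -0.1666], [-0.0006, -0.9651, -0.2617, 0.0656], [1.0, -0.0007, 0.0005, -0.0006], [0.0, 0.0, 0.0, 1.0]]}
{'time': 0.1, 'qpos': array([-1.43202234e+00,  2.87094382e-01,  1.57803224e+00,  3.29689706e-06,
        1.27858671e+00, -1.49981061e-01]), 'dq': array([ 0.0009074 , -0.00042265, -0.00249434, -0.00083845, -0.00062957,
        0.00231905]), 'joint_efforts': array([ 4.48259652e-04, -4.07297158e+01, -2.93700349e+01, -1.49346347e-04,
        3.40595667e-03,  1.50040040e-05]), 'eef_pos': array([ 0.19216433, -0.64640148,  0.20667312]), 'tcp_rot': array([ 0.42339355,  0.56726194, -0.42232571,  0.56620914]), 'contact_force': array([-0.62053096,  0.10980409, -0.49684045]), 'wrist_torque': array([-0.01785953, -0.0274253 , -0.0480524 ]), 'opening': 0.9985675756124596}
```

View pics/scene0.png

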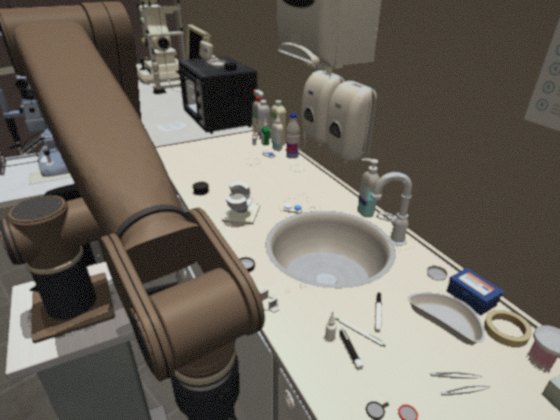

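View pics/top0.png

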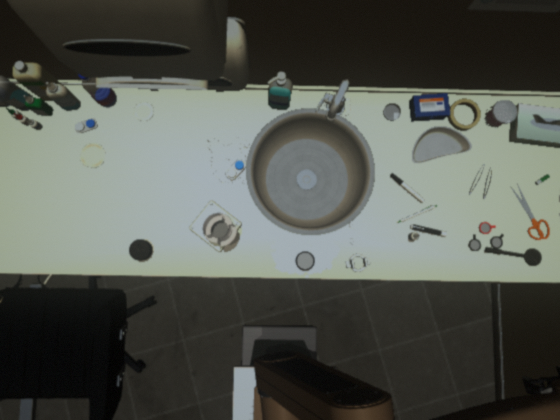

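View pics/wrist0.png

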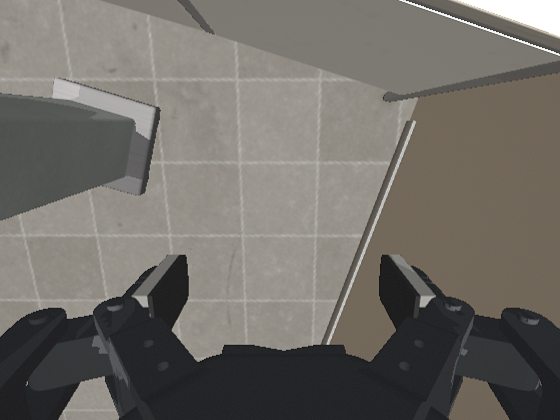

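```bash
cat > h.py <<'E'
from plant import ctrl
import numpy as np, cv2
from scipy.spatial.transform import Rotation as R
def pose(s=None):
    s=s or ctrl.get_state(); T=np.eye(4); T[:3,:3]=R.from_quat(s['tcp_rot']).as_matrix(); T[:3,3]=s['eef_pos']; return T
def wfc(name,T=None):
    c=ctrl.get_calibration(name)
    K=np.array(c['camera_matrix'])
    return K,(T@np.array(c['mount']) if name=='wrist' else np.linalg.inv(np.array(c['camera_from_world'])))
def ray(name,px,T=None):
    K,W=wfc(name,T); d=W[:3,:3]@np.linalg.inv(K)@[px[0],px[1],1]; return W[:3,3],d/np.linalg.norm(d)
def onz(name,px,z,T=None):
    o,d=ray(name,px,T); return o+d*(z-o[2])/d[2]
def proj(name,p,T=None):
    K,W=wfc(name,T); q=np.linalg.inv(W)@np.append(p,1); q=K@q[:3]; return q[:2]/q[2]
def tri(rs):
    A=sum(np.eye(3)-np.outer(d,d) for o,d in rs); b=sum((np.eye(3)-np.outer(d,d))@o for o,d in rs); return np.linalg.solve(A,b)
def shot(name,fn,crop=None,sc=1):
    T=pose(); im=ctrl.read_camera(name); v=im
    np.savez('pics/'+fn+'.npz',im=im,T=T)
    if crop: v=im[crop[1]:crop[3],crop[0]:crop[2]]
    cv2.imwrite('pics/'+fn+'.png',cv2.resize(v,None,fx=sc,fy=sc,interpolation=cv2.INTER_CUBIC)[:,:,::-1]); return im,T
E
python3 - <<'E'
from h import *
T=pose();print(T.round(3))
for n,p,z in [('lens',(305,261),.018),('ring',(357,263),.015),('cell',(220,229),.1),('pot',(140,250),.033),('case',(235,168),.018),('drop',(413,237),.08),('edge',(305,278),0)]:
    print(n,onz('top',p,z).round(3))
im=cv2.imread('pics/top0.png')
cv2.imwrite('pics/topc.png',cv2.resize(im[180:290,180:390],None,fx=3.8,fy=3.8,interpolation=cv2.INTER_CUBIC))
im=cv2.imread('pics/scene0.png')
cv2.imwrite('pics/scenec.png',cv2.resize(im[160:350,180:380],None,fx=3,fy=3,interpolation=cv2.INTER_CUBIC))
E
```

```text
[[-0.     0.959  0.285  0.192]
 [ 0.002  0.285 -0.959 -0.646]
 [-1.     0.    -0.002  0.207]
 [ 0.     0.     0.     1.   ]]
lens [ 0.473 -0.055  0.018]
ring [ 0.469 -0.218  0.015]
cell [0.561 0.203 0.1  ]
pot [0.498 0.452 0.033]
case [0.762 0.17  0.018]
drop [ 0.549 -0.374  0.08 ]
edge [ 0.42  -0.057  0.   ]
```

View pics/topc.png

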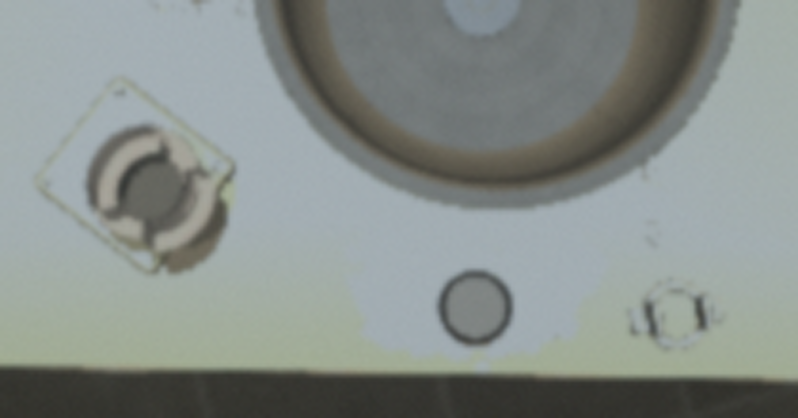

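View pics/scenec.png

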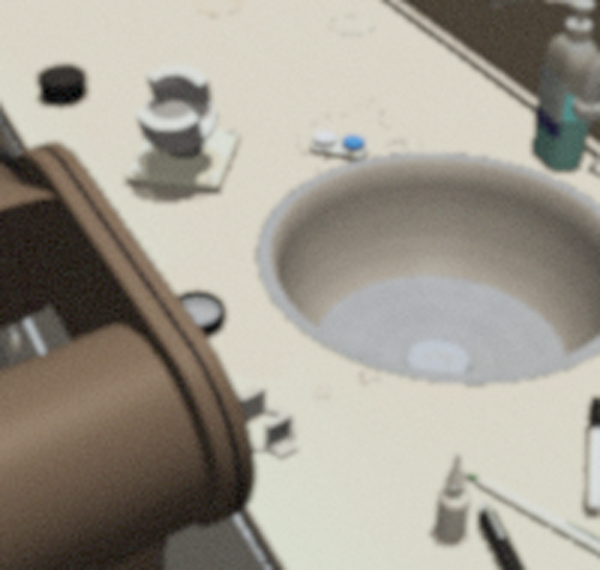

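{"op": "move_arm", "data": {
  "commands": [0,0.876,-0.974,0,0,0.876,-0.974,0,0,0.876,-0.974,0,0,0.876,-0.974,0,0,0.876,-0.974,0,0,0.876,-0.974,0,0,0.876,-0.974,0,0,0.876,-0.974,0,0,0.876,-0.974,0,0,0.876,-0.974,0,0,0.876,-0.974,0,0,0.876,-0.974,0,0,0.876,-0.974,0,0,0.876,-0.974,0,0,0.876,-0.974,0,0,0.876,-0.974,0,0,0.876,-0.974,0,0,0.876,-0.974,0,0,0.876,-0.974,0,0,0.876,-0.974,0]
}}

```text
time: 2.65
eef_pos: [0.4736, -0.0543, 0.2077]
tcp_rot: [0.423, 0.567, -0.423, 0.567]
contact_force: [-0.9, -0.5, 0.2]
opening: 1.0
```

```bash
python3 - <<'E'
from h import *
im,T=shot('wrist','w1'); print(T.round(4)); im,_=shot('scene','s1',(180,120,380,310),3)
print(ctrl.get_state()['time'])
E
```

```text
[[-3.000e-04  9.586e-01  2.849e-01  4.736e-01]
 [ 1.000e-04  2.849e-01 -9.586e-01 -5.430e-02]
 [-1.000e+00 -3.000e-04 -2.000e-04  2.077e-01]
 [ 0.000e+00  0.000e+00  0.000e+00  1.000e+00]]
2.75
```

View pics/w1.png

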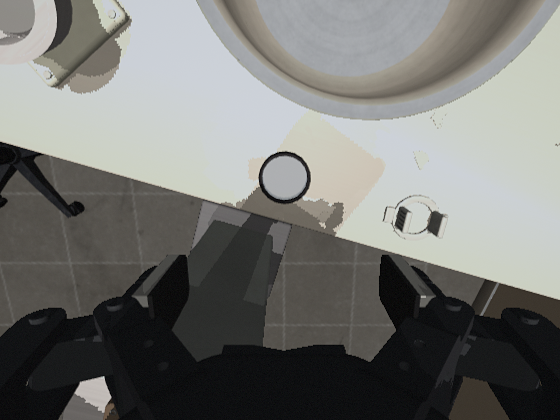

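View pics/s1.png

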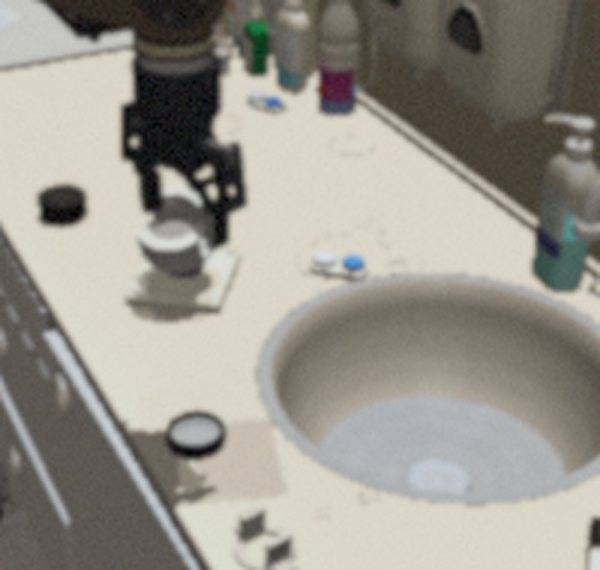

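```bash
python3 - <<'E'
from h import *
d=np.load('pics/w1.npz');im=d['im'];T=d['T']
g=cv2.cvtColor(im,cv2.COLOR_RGB2GRAY)
m=((g<60)*255).astype(np.uint8); m[:140]=0;m[215:]=0;m[:,:245]=0;m[:,325:]=0
cs,_=cv2.findContours(m,cv2.RETR_EXTERNAL,cv2.CHAIN_APPROX_NONE)
c=max(cs,key=cv2.contourArea); e=cv2.fitEllipse(c); print(e)
# rim visible outline ~ top face outer at z=.018 (partly side); cast contour
for z in(.009,.018): 
    P=np.array([onz('wrist',q[0],z,T) for q in c]); (x,y),r=cv2.minEnclosingCircle(P[:,:2].astype(np.float32)); print(z,x,y,r)
cv2.imwrite('pics/w1r.png',cv2.resize(im[170:260,360:480],None,fx=6,fy=6,interpolation=cv2.INTER_CUBIC)[:,:,::-1])
cv2.imwrite('pics/w1c.png',cv2.resize(im[0:110,0:150],None,fx=5,fy=5,interpolation=cv2.INTER_CUBIC)[:,:,::-1])
E
```

```text
((284.014892578125, 177.41494750976562), (50.159637451171875, 51.125511169433594), 11.115636825561523)
0.009 0.4740554988384247 -0.054697148501873016 0.03050508163869381
0.018 0.4755912721157074 -0.05420979484915733 0.029755791649222374
```

View pics/w1r.png

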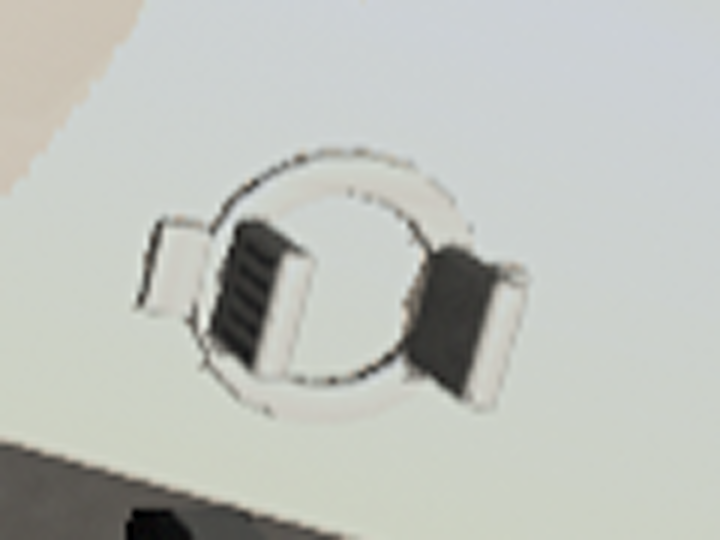

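View pics/w1c.png

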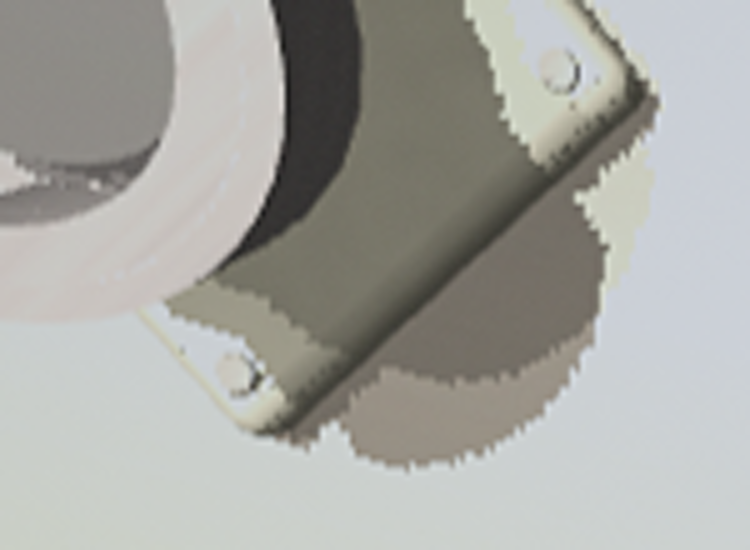

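```bash
python3 - <<'E'
from h import *
print(ctrl.tip_extent, [a for a in dir(ctrl) if a[0]!='_'])
d=np.load('pics/w1.npz');T=d['T']
# ring: lug outer-end mids and ear tops
def w(p): return (360+p[0]/6,170+p[1]/6)
print('left lug end',[onz('wrist',w(p),.005,T).round(4) for p in((160,220),(140,306))])
print('Lear top',[onz('wrist',w(p),.031,T).round(4) for p in((315,258),(292,378),(285,250),(258,370))])
print('Rear top',[onz('wrist',w(p),.031,T).round(4) for p in((528,275),(492,410),(498,270),(465,400))])
a,b=[onz('wrist',p,.008,T) for p in((57,86),(130,19))]; print(a.round(4),b.round(4),np.linalg.norm(a-b), np.degrees(np.arctan2(*(a-b)[[1,0]])))
E
```

```text
0.014 ['Unreachable', 'get_calibration', 'get_state', 'read_camera', 'sign_off', 'tip_extent']
left lug end [array([ 0.4749, -0.183 ,  0.005 ]), array([ 0.4568, -0.1858,  0.005 ])]
Lear top [array([ 0.4806, -0.2032,  0.031 ]), array([ 0.4572, -0.2082,  0.031 ]), array([ 0.4804, -0.1972,  0.031 ]), array([ 0.4569, -0.2013,  0.031 ])]
Rear top [array([ 0.4889, -0.2428,  0.031 ]), array([ 0.462 , -0.2474,  0.031 ]), array([ 0.4882, -0.237 ,  0.031 ]), array([ 0.4625, -0.2416,  0.031 ])]
[0.5005 0.2093 0.008 ] [0.5873 0.1442 0.008 ] 0.10847505358060969 143.14822888508579
```

{"op": "move_arm", "data": {
  "commands": [1,0.02,0,0,1,0.02,0,0,1,0,0,0,1,0,0,0,1,0,0,0,1,0,0,0,1,0,0,0,0.6,0,0,0,0,0,0,0]
}}

```text
time: 3.88
eef_pos: [0.4733, -0.0553, 0.0169]
tcp_rot: [0.423, 0.568, -0.423, 0.566]
contact_force: [-0.1, 0.7, 0.1]
opening: 0.996
```

{"op": "move_arm", "data": {
  "commands": [0,0.05,0,0,0,0,0,0,0,0,0,0,0,0,0,0,0,0,0,0,0,0,0,0],
  "jaw": 52,
  "force": 25
}}

```text
time: 4.62
eef_pos: [0.4755, -0.0548, 0.0179]
tcp_rot: [0.423, 0.567, -0.423, 0.567]
contact_force: [-0.6, -0.4, -0.9]
opening: 0.613
```

```bash
python3 - <<'E'
from h import *
shot('wrist','w2');print(ctrl.get_state()['opening'])
E
```

```text
0.6073789874907322
```

View pics/w2.png

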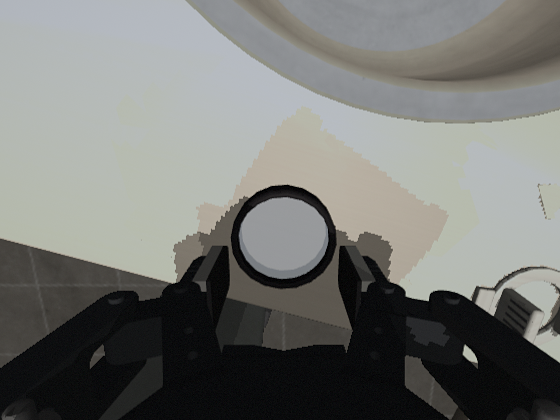

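```bash
python3 - <<'E'
from h import *
d=np.load('pics/w2.npz');im=d['im'];T=d['T']
inv=np.linalg.inv(T)
for x in(-.02,-.013,-.005,0,.005,.014): print(x,proj('wrist',(T@[x,0,.026,1])[:3],T).round(0),proj('wrist',(T@[x,0.011,.026,1])[:3],T).round(0))
print('lens exp',proj('wrist',[.475,-.0543,.009],T))
g=cv2.cvtColor(im,cv2.COLOR_RGB2GRAY)
m=((g<60)*255).astype(np.uint8); m[:170]=0;m[:,:230]=0;m[:,340:]=0;m[292:]=0
for z in (.009,.018):
  pts=[(232,236),(335,236),(284,185),(284,287)]
  P=[onz('wrist',p,z,T) for p in pts]; print(z,[p.round(4).tolist() for p in P], np.mean(P,0))
E
```

```text
-0.02 [337. 256.] [338. 235.]
-0.013 [334. 251.] [335. 231.]
-0.005 [332. 245.] [333. 226.]
0 [331. 241.] [332. 223.]
0.005 [330. 238.] [330. 220.]
0.014 [327. 233.] [328. 215.]
lens exp [283.17179143 236.41096594]
0.009 [[0.4667, -0.0255, 0.009], [0.4839, -0.0834, 0.009], [0.5045, -0.046, 0.009], [0.4435, -0.0642, 0.009]] [ 0.47466197 -0.05475579  0.009     ]
0.018 [[0.4704, -0.026, 0.018], [0.4867, -0.0809, 0.018], [0.5063, -0.0455, 0.018], [0.4484, -0.0627, 0.018]] [ 0.47792576 -0.05377075  0.018     ]
```

```bash
python3 - <<'E'
from h import *
im,T=shot('scene','s2',(220,200,300,300),7)
print(proj('scene',T[:3,3]),proj('scene',(T@[.014,0,.026,1])[:3]),proj('scene',(T@[.014,0,-.026,1])[:3]),proj('scene',(T@[-.035,0,-.026,1])[:3]))
print(T[:3,3])
E
```

```text
[244.72238476 261.87593598] [250.47862025 269.64581117] [239.45224841 261.51861436] [238.73960716 248.6228604 ]
[ 0.47556919 -0.05479079  0.01791447]
```

View pics/s2.png

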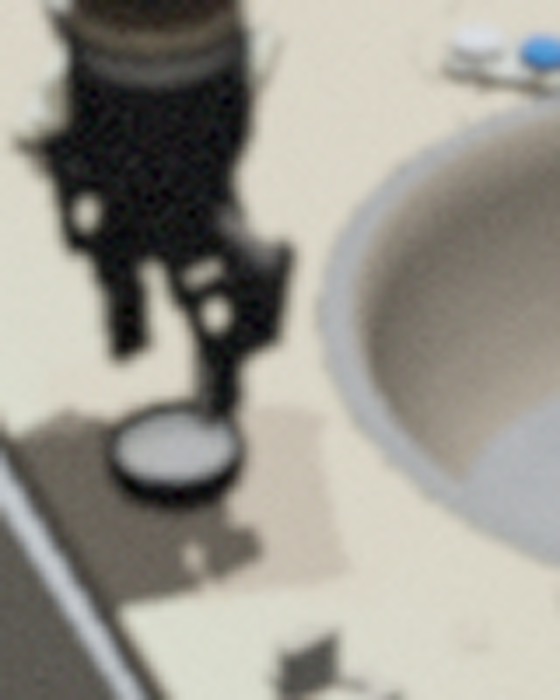

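{"op": "move_arm", "data": {
  "commands": [0,0,0,0,0,0,0,0,0,0,0,0,0.5,0,0,0,0.5,0,0,0,0,0,0,0],
  "jaw": 85
}}

```text
time: 5.48
eef_pos: [0.4739, -0.0543, -0.009]
tcp_rot: [0.422, 0.568, -0.423, 0.565]
contact_force: [-0.3, -0.5, 0.9]
opening: 0.994
```

```bash
python3 - <<'E'
from h import *
im,T=shot('scene','s3',(220,200,300,300),6);shot('wrist','w3')
E
```

```text
(no output)
```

View pics/s3.png

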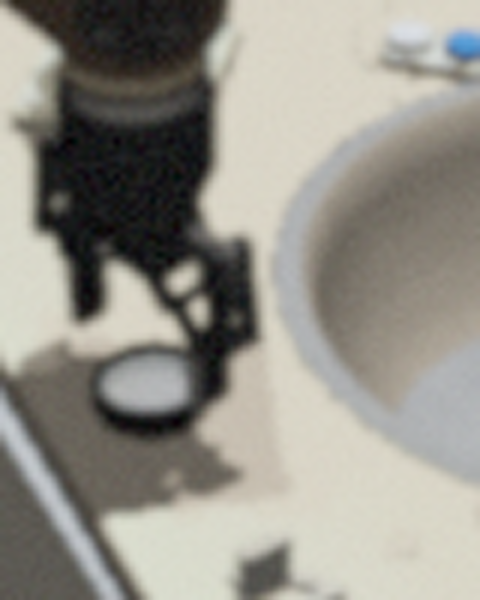

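View pics/w3.png

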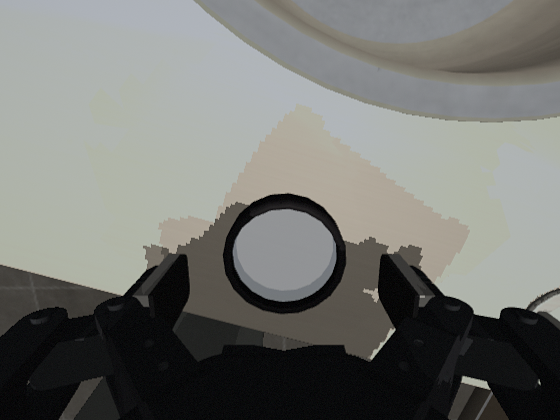

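{"op": "move_arm", "data": {
  "commands": [0.7,0,0,0,0,0.04,0,0]
}}

```text
time: 5.82
eef_pos: [0.4756, -0.0542, -0.0253]
tcp_rot: [0.423, 0.568, -0.423, 0.566]
contact_force: [0.1, 0.2, 0.2]
opening: 0.996
```

{"op": "move_arm", "data": {
  "commands": [0,0,0,0,0,0,0,0,0,0,0,0,0,0,0,0],
  "jaw": 52,
  "force": 25
}}

```text
time: 6.32
eef_pos: [0.4775, -0.0548, -0.0237]
tcp_rot: [0.423, 0.566, -0.423, 0.567]
contact_force: [0.1, 0.6, 5.8]
opening: 0.686
```

```bash
python3 - <<'E'
from h import *
im,T=shot('scene','s4',(220,200,300,300),6);shot('wrist','w4');print(ctrl.get_state()['opening'])
E
```

```text
0.6910629280564874
```

View pics/s4.png

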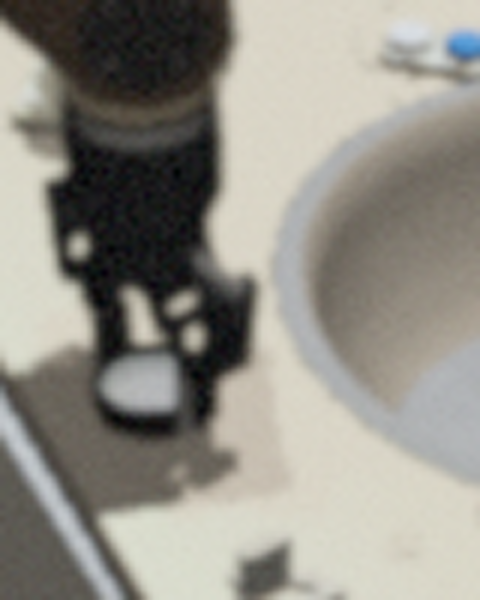

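View pics/w4.png

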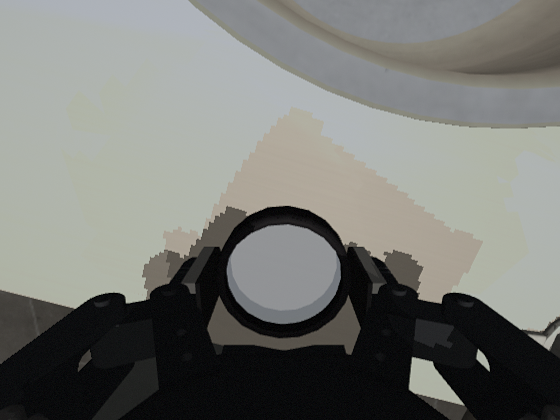

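```bash
python3 - <<'E'
from h import *
d=np.load('pics/w4.npz');T=d['T']
L=np.array([*onz('wrist',(284,271),.012,T)]);print(L,np.linalg.inv(T)@np.append(L,1))
s=ctrl.get_state();print(s['qpos'].round(3),T.round(3).tolist())
E
```

```text
[ 0.47712028 -0.05459299  0.012     ] [-3.56629002e-02 -1.92167137e-04 -2.53318325e-04  1.00000000e+00]
[-0.326  0.196  2.177 -0.     0.767  0.956] [[0.002, 0.959, 0.285, 0.477], [-0.001, 0.285, -0.959, -0.055], [-1.0, 0.001, 0.001, -0.024], [0.0, 0.0, 0.0, 1.0]]
```

{"op": "move_arm", "data": {
  "commands": [-0.4,0,0,0,-1,0,0,0,-1,0,0,0,-1,0,0,0,-1,0,0,0,-1,0,0,0,-1,0,0,0,-1,0,0,0,-1,0,0,0]
}}

```text
time: 7.55
eef_pos: [0.4758, -0.0543, 0.1859]
tcp_rot: [0.423, 0.567, -0.423, 0.566]
contact_force: [0.3, -0.4, -0.5]
opening: 0.691
```

{"op": "move_arm", "data": {
  "commands": [0,0.45,-0.92,0,0,0.45,-0.92,0,0,0.45,-0.92,0,0,0.45,-0.92,0,0,0.45,-0.92,0,0,0.45,-0.92,0,0,0.45,-0.92,0,0,0,0,-1,0,0,0,-1,0,0,0,-1,0,0,0,-1,0,0,0,-1,0,0,0,-1,0,0,0,-1,0,0,0,-0.3,0,0,0,0]
}}

```text
time: 9.55
eef_pos: [0.5058, 0.1222, 0.1852]
tcp_rot: [0.224, 0.671, -0.224, 0.67]
contact_force: [-0.5, -0.6, -1.8]
opening: 0.686
```

```bash
python3 - <<'E'
from h import *
im,T=shot('wrist','w5');print(T.round(4).tolist());im,_=shot('scene','s5',(200,140,300,240),6)
E
```

```text
[[-0.0007, 0.6019, 0.7986, 0.5058], [-0.0, 0.7986, -0.6019, 0.1222], [-1.0, -0.0004, -0.0005, 0.1852], [0.0, 0.0, 0.0, 1.0]]
```

View pics/w5.png

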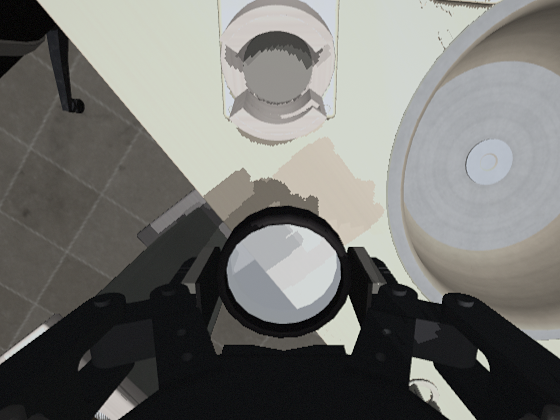

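View pics/s5.png

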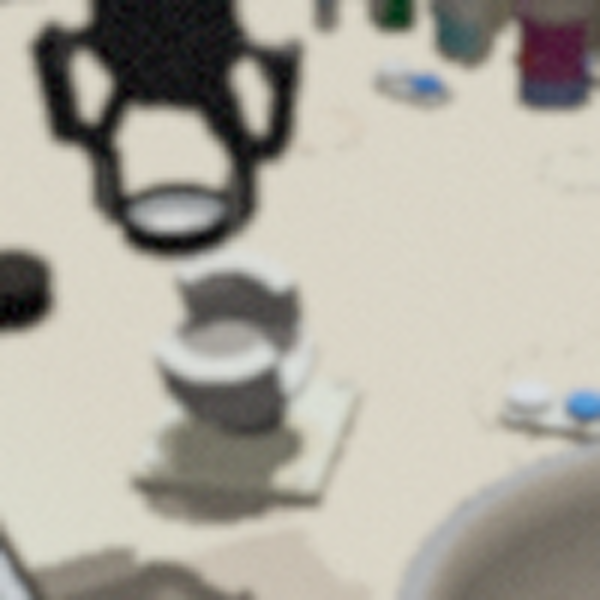

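```bash
python3 - <<'E'
import numpy as np,cv2
im=np.load('pics/w5.npz')['im']
cv2.imwrite('pics/w5c.png',cv2.resize(im[0:150,200:360],None,fx=5,fy=5*.8,interpolation=cv2.INTER_CUBIC)[:,:,::-1]) if 0 else cv2.imwrite('pics/w5c.png',cv2.resize(im[0:150,200:360],None,fx=4,fy=4,interpolation=cv2.INTER_CUBIC)[:,:,::-1])
E
```

```text
(no output)
```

View pics/w5c.png

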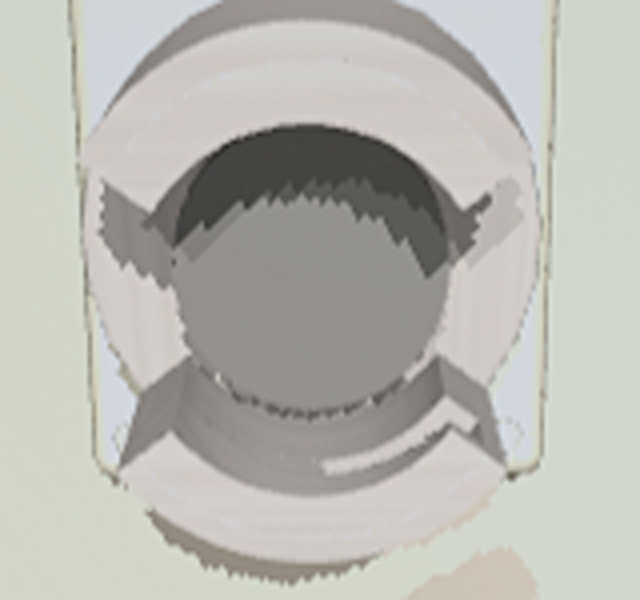

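```bash
cat >> h.py <<'E'
def Rcell(yaw,tilt=np.radians(25)):
    # yaw: heading of upslope horizontal direction
    h=np.array([np.cos(yaw),np.sin(yaw),0]); k=np.array([0,0,1.])
    x=np.cos(tilt)*h+np.sin(tilt)*k; z=np.cos(tilt)*k-np.sin(tilt)*h
    return np.stack([x,np.cross(z,x),z],1)
E
python3 - <<'E'
from h import *
from scipy.optimize import least_squares
T=np.load('pics/w5.npz')['T']
s,c=np.sin(np.radians(36)),np.cos(np.radians(36))
px=np.array([(152,212),(462,210),(85,165),(535,160),(175,432),(450,428),(120,470),(505,465)])/4+[200,0]-.4
M=np.array([(32*s,32*c,30),(32*s,-32*c,30),(46*s,46*c,30),(46*s,-46*c,30),(-32*s,32*c,30),(-32*s,-32*c,30),(-46*s,46*c,30),(-46*s,-46*c,30)])/1e3
def f(p,full=True):
    Rc=Rcell(p[2]); o=np.array([p[0],p[1],p[3] if len(p)>3 else .085])
    return np.concatenate([proj('wrist',o+Rc@m,T)-q for m,q in zip(M,px)])
for p0 in ([.56,.2,.93],[.56,.2,.93,.085]):
    r=least_squares(f,p0); print(r.x,np.degrees(r.x[2]),np.sqrt(np.mean(r.fun**2)),r.fun.round(1).tolist())
p=r=least_squares(f,[.56,.2,.93]).x
o=np.array([p[0],p[1],.085]);Rc=Rcell(p[2])
# scene check: project claw corners
for m in M: print(((proj('scene',o+Rc@m)-[200,140])*6).round(0),end=' ')
print('top',[proj('top',o+Rc@m).round(1) for m in M[[2,3,6,7]]])
print('seat ctr scene',(proj('scene',o)-[200,140])*6)
E
```

```text
[0.56480594 0.20888268 0.93231823] 53.41789946987796 0.8203354637317669 [0.3, 0.4, 0.5, 0.2, -1.7, -1.3, 0.4, -1.0, -0.4, -0.2, 0.5, 0.2, -0.6, 0.9, 1.1, 1.3]
[0.5650514  0.20932588 0.93233201 0.08124784] 53.418689051545385 0.5323955011905669 [0.9, 0.7, -0.2, 0.6, -0.7, -0.7, -0.6, -0.5, 0.1, -0.7, 0.0, -0.3, 0.1, 0.2, 0.4, 0.7]
[184. 279.] [272. 286.] [168. 266.] [294. 277.] [170. 332.] [259. 340.] [147. 341.] [275. 353.] top [array([205.7, 234.8]), array([221.8, 214.5]), array([219.9, 245.5]), array([235.6, 225.5])]
seat ctr scene [228.69057462 339.56944704]
```

{"op": "move_arm", "data": {
  "commands": [0,1,-0.04,0,0.3,1,-0.04,0,0.4,1,-0.04,0,0.6,1,-0.05,0,0.8,0,0,0,0.8,0,0,0,0,0,0,0]
}}

```text
time: 10.52
eef_pos: [0.5606, 0.2037, 0.1099]
tcp_rot: [0.223, 0.672, -0.225, 0.669]
contact_force: [0.1, 0.1, -0.5]
opening: 0.693
```

```bash
cat >> h.py <<'E'
O=np.array([.5648,.2089,.085]); RC=Rcell(.9323)
def tcell(T=None):
    T=pose() if T is None else T; h=np.array([np.cos(.9323),np.sin(.9323),0]); d=T[:3,3]-O
    return dict(u=d@h*1e3,v=d@RC[:,1]*1e3,z=T[2,3]*1e3,yaw=np.degrees(np.arctan2(T[1,1],T[0,1])))
E
python3 - <<'E'
from h import *
im,T=shot('wrist','w6');print(tcell(T));im,_=shot('scene','s6',(200,120,300,220),6)
E
```

```text
{'u': np.float64(-6.70069071218297), 'v': np.float64(0.3142905035240935), 'z': np.float64(109.89544099726031), 'yaw': np.float64(53.00128031770975)}
```

View pics/w6.png

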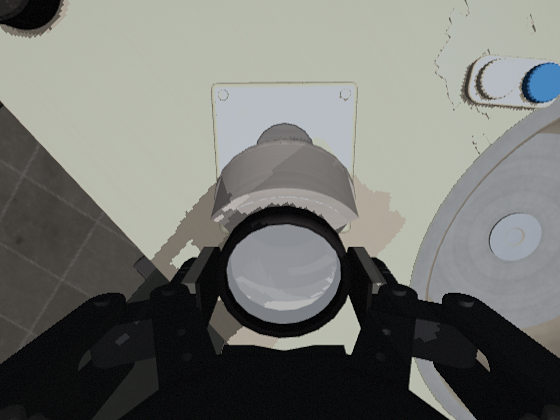

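View pics/s6.png

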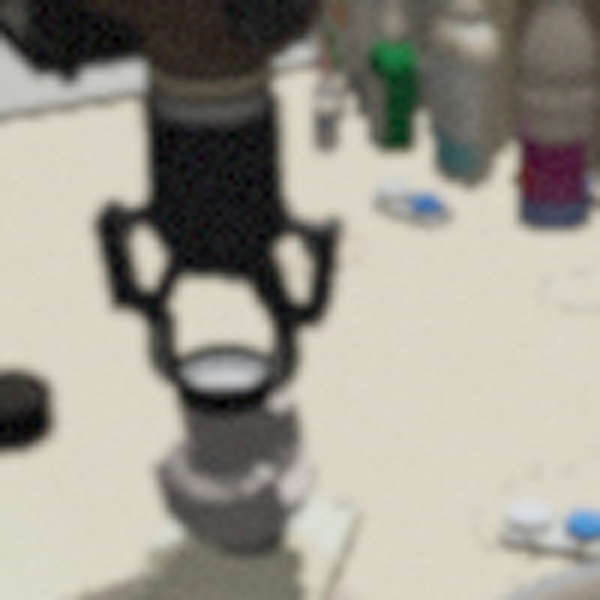

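{"op": "move_arm", "data": {
  "commands": [0.15,0.06,0.01,0,0.15,0,0,0,0.12,0,0,0,0.1,0,0,0],
  "force": 20
}}

```text
time: 11.12
eef_pos: [0.5643, 0.2052, 0.1013]
tcp_rot: [0.224, 0.67, -0.224, 0.671]
contact_force: [-3.0, -3.6, 5.2]
opening: 0.688
```

```bash
python3 - <<'E'
from h import *
im,T=shot('wrist','w7',(160,120,420,350),3);print(tcell(T),ctrl.get_state()['contact_force'])
E
```

```text
{'u': np.float64(-3.289253894036148), 'v': np.float64(-1.8307230845874167), 'z': np.float64(101.29378489821167), 'yaw': np.float64(53.07214356382836)} [-1.85411189 -3.66050031  4.63850062]
```

View pics/w7.png

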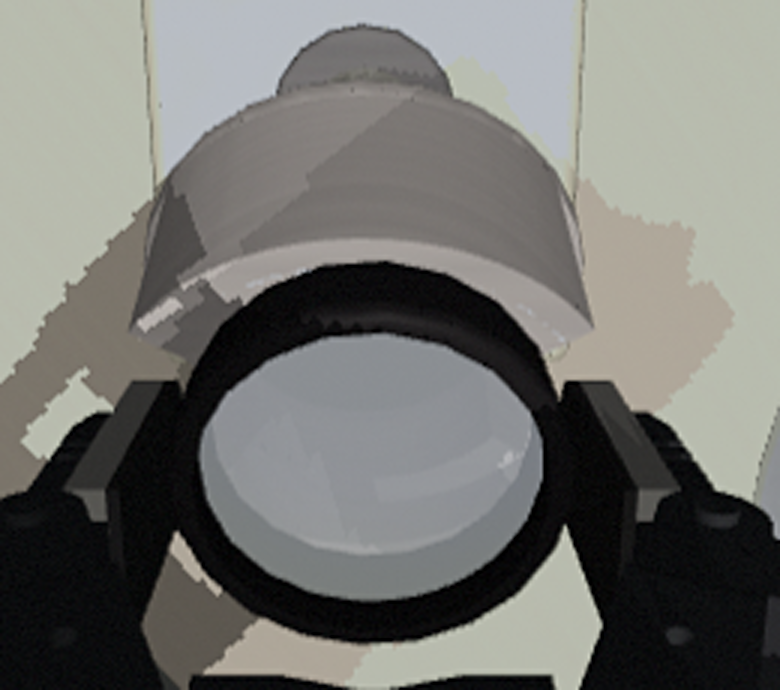

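{"op": "move_arm", "data": {
  "commands": [0.1,0,0,0,0.1,0,0,0,0.1,0,0,0,0,0,0,0]
}}

```text
time: 11.68
eef_pos: [0.5644, 0.2052, 0.0935]
tcp_rot: [0.224, 0.67, -0.224, 0.671]
contact_force: [-2.9, -3.0, 4.7]
opening: 0.692
```

```bash
python3 - <<'E'
from h import *
im,T=shot('wrist','w8',(160,120,420,350),3);print(tcell(T),ctrl.get_state()['contact_force']);shot('scene','s8',(200,120,300,220),6)
E
```

```text
{'u': np.float64(-3.2170469354741495), 'v': np.float64(-1.8411793776567373), 'z': np.float64(93.48505197863503), 'yaw': np.float64(53.057847537403454)} [-1.71096546 -4.13761598  4.22417425]
```

View pics/w8.png

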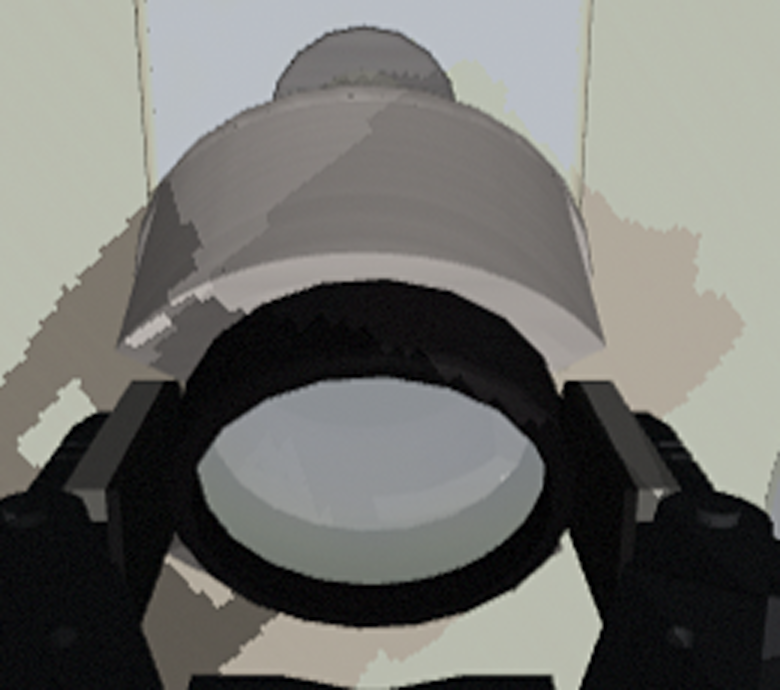

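View pics/s8.png

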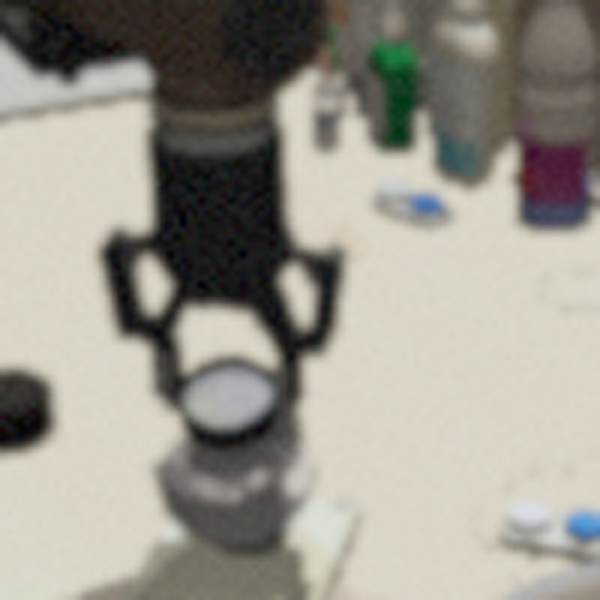

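{"op": "move_arm", "data": {
  "commands": [-0.16,0,0,0,0,-0.37,-0.04,0,0,-0.37,-0.03,0,0,0,0,0,0,0,0,0]
}}

```text
time: 12.4
eef_pos: [0.5514, 0.192, 0.0963]
tcp_rot: [0.224, 0.671, -0.224, 0.671]
contact_force: [0.2, 2.3, -1.5]
opening: 0.688
```

```bash
python3 - <<'E'
from h import *
for i in range(3): im,T=shot('wrist','w9',(160,120,420,350),3);print(tcell(T),ctrl.get_state()['contact_force'])
shot('scene','s9',(200,120,300,220),6)
E
```

```text
{'u': np.float64(-21.587062629408237), 'v': np.float64(0.6709395488713549), 'z': np.float64(96.32078377344313), 'yaw': np.float64(53.0298480913196)} [-0.31446078  0.0286246  -1.50649546]
{'u': np.float64(-21.43385830461492), 'v': np.float64(0.6396925134744132), 'z': np.float64(96.3840118576395), 'yaw': np.float64(53.04098529848746)} [-0.08720884 -0.43241186 -0.99803548]
{'u': np.float64(-21.325359155934528), 'v': np.float64(0.5728950721126588), 'z': np.float64(96.47525096684295), 'yaw': np.float64(53.046354620977674)} [ 0.02291218 -0.55981426 -0.91473603]
```

View pics/w9.png

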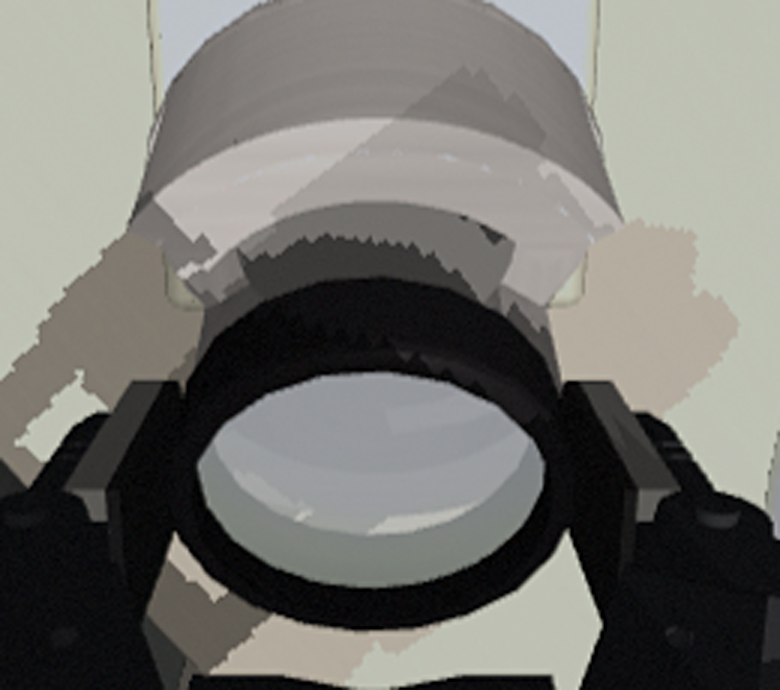

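View pics/s9.png

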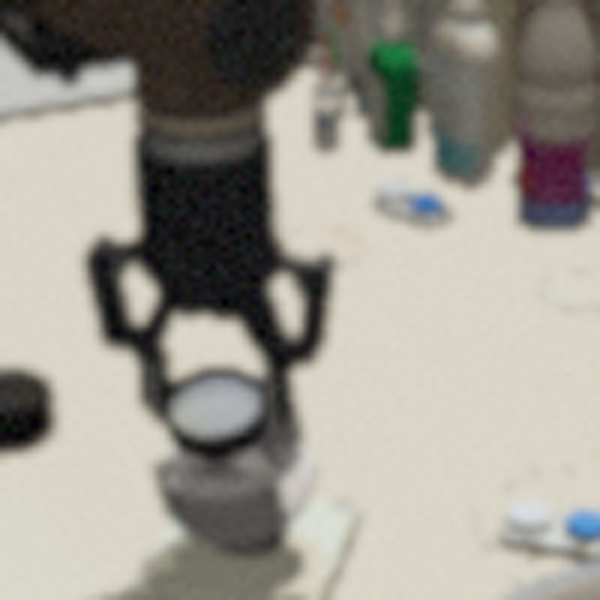

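```bash
python3 - <<'E'
from h import *
from scipy.optimize import least_squares
T=np.load('pics/w9.npz')['T']
s,c=np.sin(np.radians(36)),np.cos(np.radians(36))
px=np.array([(212,298),(543,305),(130,228),(622,230)])/3+[160,120]-.4
M=np.array([(32*s,32*c,30),(32*s,-32*c,30),(46*s,46*c,30),(46*s,-46*c,30)])/1e3
def f(p):
    Rc=Rcell(p[2]); o=np.array([p[0],p[1],.085])
    return np.concatenate([proj('wrist',o+Rc@m,T)-q for m,q in zip(M,px)])
r=least_squares(f,[.565,.209,.93]);print(r.x,np.degrees(r.x[2]),r.fun.round(1))
# fit the arc apex: inner apex (32,0,30), outer apex (46,0,30) vs observed rows
o=np.array([r.x[0],r.x[1],.085])
for m in((.032,0,.03),(.046,0,.03)): print((proj('wrist',o+Rcell(r.x[2])@m,T)-[160,120])*3, (proj('wrist',O+RC@m,T)-[160,120])*3)
E
```

```text
[0.56296695 0.20695726 0.91614847] 52.49144053007675 [-0.4 -4.7 -0.3 -6.1 -0.   4.8  0.7  5.6]
[376.3628465  217.23039141] [376.60989644 199.5400089 ]
[377.61973769 136.78550259] [376.39553167 117.44700012]
```

{"op": "move_arm", "data": {
  "commands": [0.23,0.107,0.02,0,0.23,0.107,0,0,0.23,0.107,0,0,0.23,0.107,0,0,0,0,0,0]
}}

```text
time: 13.22
eef_pos: [0.5594, 0.2011, 0.0735]
tcp_rot: [0.225, 0.67, -0.223, 0.671]
contact_force: [3.1, 2.6, 0.7]
opening: 0.688
```

{"op": "move_arm", "data": {
  "commands": [0.15,0.07,0,0,0.15,0.07,0,0,0.15,0.07,0,0,0,0,0,0]
}}

```text
time: 13.72
eef_pos: [0.5625, 0.2051, 0.0625]
tcp_rot: [0.225, 0.67, -0.223, 0.671]
contact_force: [3.2, 4.3, 2.4]
opening: 0.686
```

```bash
python3 - <<'E'
from h import *
for i in range(1): im,T=shot('wrist','w10',(160,120,420,350),3);print(tcell(T),ctrl.get_state()['contact_force'])
shot('scene','s10',(200,120,300,220),6)
E
```

```text
{'u': np.float64(-4.371689040129402), 'v': np.float64(-0.4130187424436931), 'z': np.float64(62.5330701409285), 'yaw': np.float64(53.03708824763267)} [3.01249469 4.56449403 3.33905641]
```

View pics/w10.png

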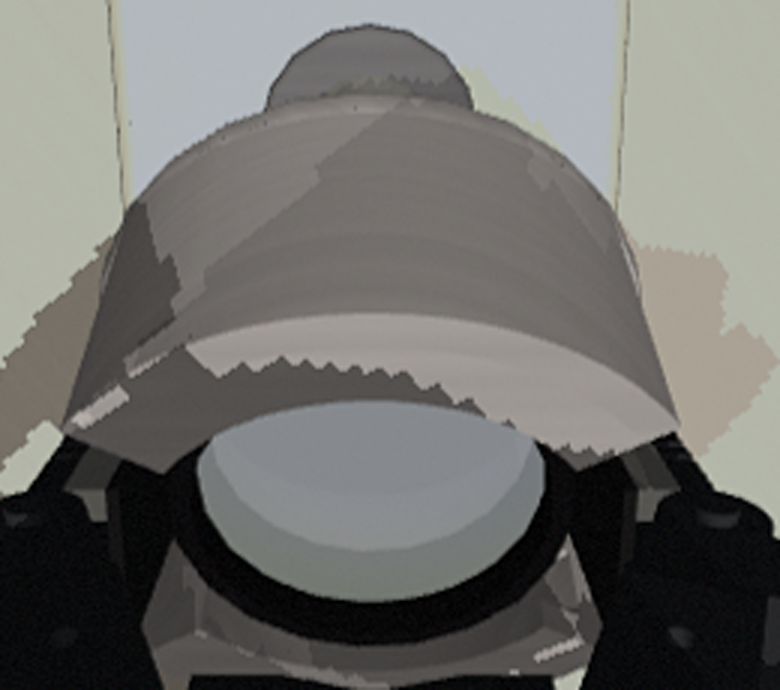

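View pics/s10.png

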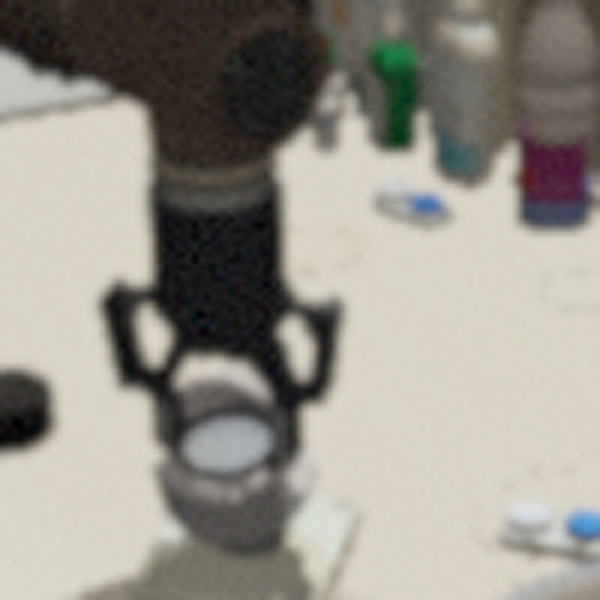

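{"op": "move_arm", "data": {
  "commands": [0.06,0.05,0,0,0.06,0.05,0,0,0,0,0,0]
}}

```text
time: 14.2
eef_pos: [0.5629, 0.2057, 0.0606]
tcp_rot: [0.223, 0.671, -0.225, 0.671]
contact_force: [-2.2, -0.5, 12.0]
opening: 0.689
```

```bash
python3 - <<'E'
from h import *
s=ctrl.get_state();print(tcell(),s['contact_force'],s['wrist_torque'])
E
```

```text
{'u': np.float64(-3.71344326773782), 'v': np.float64(-0.3353667799172048), 'z': np.float64(60.62826609214492), 'yaw': np.float64(53.10665788745946)} [-2.20657937 -0.45807524 12.00477987] [-0.03848245  0.2523857   0.08779882]
```

{"op": "move_arm", "data": {
  "commands": [0,0,0,0,0,0,0,0,0,0,0,0],
  "jaw": 74
}}

```text
time: 14.58
eef_pos: [0.5618, 0.2061, 0.0579]
tcp_rot: [0.223, 0.672, -0.225, 0.67]
contact_force: [0.3, 0.3, 0.1]
opening: 0.867
```

```bash
python3 - <<'E'
from h import *
im,T=shot('wrist','w11',(160,120,420,350),3)
s=ctrl.get_state();print(tcell(),s['contact_force'],s['wrist_torque'],s['opening'])
E
```

```text
{'u': np.float64(-3.7767202611129336), 'v': np.float64(0.5521827325147949), 'z': np.float64(58.18777367205955), 'yaw': np.float64(53.04725977962478)} [ 0.18460103 -0.50669998  0.50683102] [ 0.02585095 -0.05540564  0.01372307] 0.8617624505817322
```

View pics/w11.png

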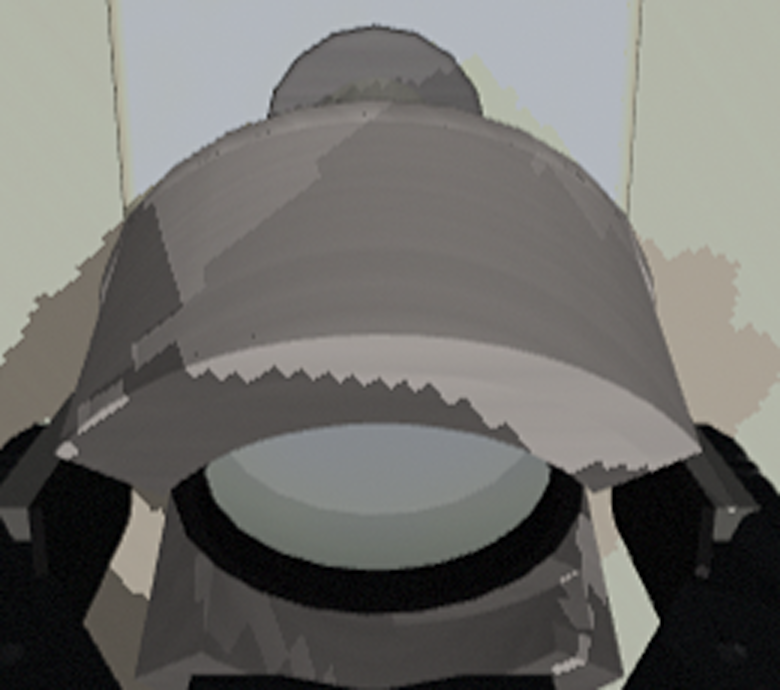

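{"op": "move_arm", "data": {
  "commands": [-0.23,-0.107,0,0,-0.23,-0.107,0,0,-0.23,-0.107,0,0,-0.4,-0.186,0,0,-0.5,-0.23,0,0,-1,-0.7,0,0,-1,-0.7,0,0,0,0,0,0]
}}

```text
time: 15.62
eef_pos: [0.5322, 0.1633, 0.1522]
tcp_rot: [0.225, 0.669, -0.224, 0.672]
contact_force: [-0.3, 0.4, 0.4]
opening: 0.868
```

```bash
python3 - <<'E'
from h import *
im,T=shot('wrist','w12',(180,0,380,150),4)
s=ctrl.get_state();print(tcell(),s['contact_force'],s['wrist_torque'],s['opening'])
E
```

```text
{'u': np.float64(-56.19320996613175), 'v': np.float64(-0.2827576769908311), 'z': np.float64(150.45375696919984), 'yaw': np.float64(52.999833239638086)} [-0.46130842  0.30638255  0.46541959] [-0.00019741 -0.01002687 -0.02560219] 0.869671107374681
```

View pics/w12.png

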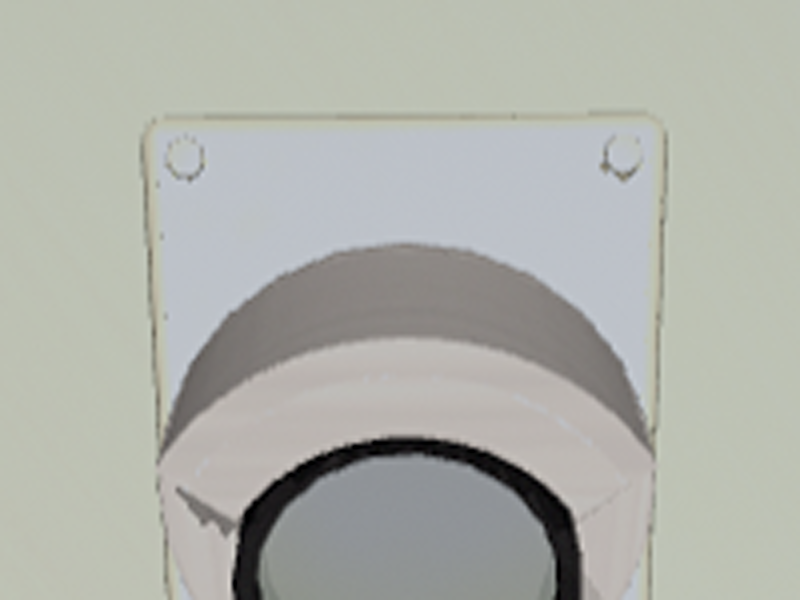

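```bash
python3 - <<'E'
import numpy as np,cv2
im=np.load('pics/w12.npz')['im']
cv2.imwrite('pics/w12b.png',cv2.resize(im[70:240,180:380],None,fx=3.5,fy=3.5,interpolation=cv2.INTER_CUBIC)[:,:,::-1])
E
```

```text
(no output)
```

View pics/w12b.png

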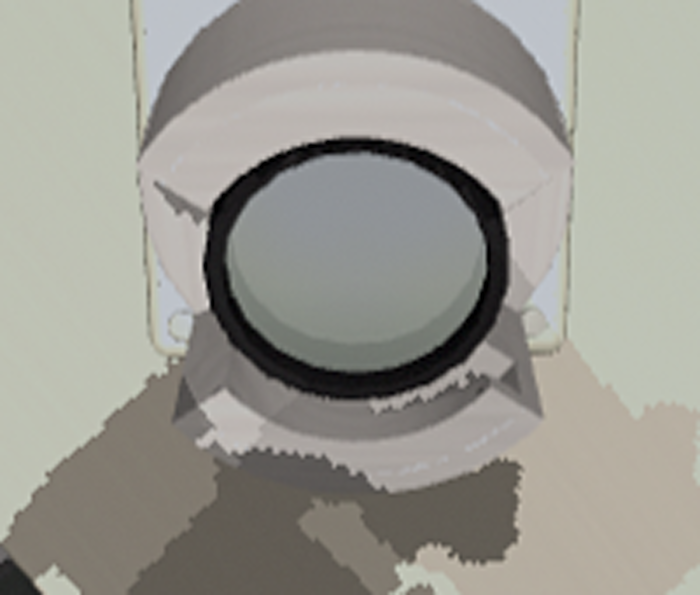

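```bash
python3 - <<'E'
from h import *
T=np.load('pics/w12.npz')['T']
def p(m): return ((proj('wrist',O+RC@np.array(m),T)-[180,70])*3.5).round(0)
for z in(.018,.022): print(z,p((.03,0,z)),p((-.03,0,z)),p((0,.03,z)),p((0,-.03,z)))
print('claw apex',p((.032,0,.03)),p((.046,0,.03)))
E
```

```text
0.018 [355. 119.] [358. 397.] [201. 271.] [512. 269.]
0.022 [355. 128.] [358. 408.] [199. 282.] [515. 279.]
claw apex [355. 135.] [355.  50.]
```

{"op": "move_arm", "data": {
  "commands": [0,-0.97,0.18,0,0,-0.97,0.18,0,0,-0.97,0.18,0,0,-0.97,0.18,0,0,-0.97,0.18,0,0,-0.97,0.18,0,0,-0.97,0.18,0,0,-0.97,0.18,0,0,-0.97,0.18,0,0,-0.97,0.18,0,0,-0.97,0.18,0,0,-0.97,0.18,0,0,-0.9,-0.6,0,0,0,0,0]
}}

```text
time: 17.42
eef_pos: [0.3726, -0.1101, 0.1478]
tcp_rot: [0.225, 0.671, -0.225, 0.67]
contact_force: [0.4, -0.6, 0.6]
opening: 0.864
```

```bash
python3 - <<'E'
from h import *
s=ctrl.get_state();print(s['qpos'].round(3),pose().round(4).tolist(), s['time'])
E
```

```text
[-0.55  -0.334  2.298  0.     1.179  0.097] [[-0.0013, 0.6027, 0.7979, 0.3726], [0.0012, 0.7979, -0.6027, -0.1101], [-1.0, 0.0001, -0.0017, 0.1478], [0.0, 0.0, 0.0, 1.0]] 17.425
```

{"op": "move_arm", "data": {
  "commands": [0,-0.8,-0.6,0,0,-0.8,-0.6,0,0,-0.8,-0.6,0,0,0,0,0]
}}

```text
time: 17.92
eef_pos: [0.3016, -0.131, 0.1486]
tcp_rot: [0.225, 0.67, -0.224, 0.671]
contact_force: [-0.2, -0.8, 0.3]
opening: 0.864
```

```bash
python3 - <<'E'
from h import *
s=ctrl.get_state();print(s['qpos'].round(3),pose().round(4).tolist(), s['time'])
E
```

```text
[-7.220e-01 -5.290e-01  2.423e+00  1.000e-03  1.247e+00 -7.600e-02] [[0.0007, 0.6024, 0.7982, 0.3016], [0.0002, 0.7982, -0.6024, -0.131], [-1.0, 0.0005, 0.0004, 0.1486], [0.0, 0.0, 0.0, 1.0]] 17.925
```

{"op": "move_arm", "data": {
  "commands": [0,-0.8,-0.6,0,0,-0.8,-0.6,0,0,-0.8,-0.6,0]
}}

```text
time: 18.3
eef_pos: [0.2423, -0.1598, 0.1588]
tcp_rot: [0.225, 0.674, -0.223, 0.668]
contact_force: [0.2, 0.3, 0.3]
opening: 0.87
```

```bash
python3 - <<'E'
from h import *
s=ctrl.get_state();print(s['qpos'].round(3),pose().round(4).tolist(), s['time'])
E
```

```text
[-0.935 -0.675  2.483 -0.003  1.342 -0.291] [[-0.0074, 0.6002, 0.7998, 0.2423], [0.0055, 0.7999, -0.6002, -0.1598], [-1.0, -0.0001, -0.0093, 0.1588], [0.0, 0.0, 0.0, 1.0]] 18.3
```

{"op": "move_arm", "data": {
  "commands": [0,0.75,0.79,0.97,0,0.75,0.79,0.97,0,0.75,0.79,0.97,0,0.75,0.79,0.97,0,0.75,0.79,0.97,0.3,0.75,0.79,0.97,0.5,0.75,0.79,0.97,0.5,0.75,0.79,0.97,0.5,0.75,0.79,0.97,0,0,0,0,0,0,0,0],
  "jaw": 70
}}

```text
time: 19.68
eef_pos: [0.475, -0.2119, 0.111]
tcp_rot: [0.456, 0.543, -0.457, 0.536]
contact_force: [-0.4, -0.1, 0.1]
opening: 0.819
```

```bash
python3 - <<'E'
from h import *
im,T=shot('wrist','w13',(120,100,440,340),2.5)
s=ctrl.get_state();print(s['qpos'].round(3),T.round(4).tolist(), s['time'])
E
```

```text
[-0.615  0.054  2.029 -0.     1.069  0.791] [[-0.0089, 0.9863, 0.1649, 0.475], [0.0061, 0.165, -0.9863, -0.2119], [-0.9999, -0.0078, -0.0075, 0.111], [0.0, 0.0, 0.0, 1.0]] 19.725
```

View pics/w13.png

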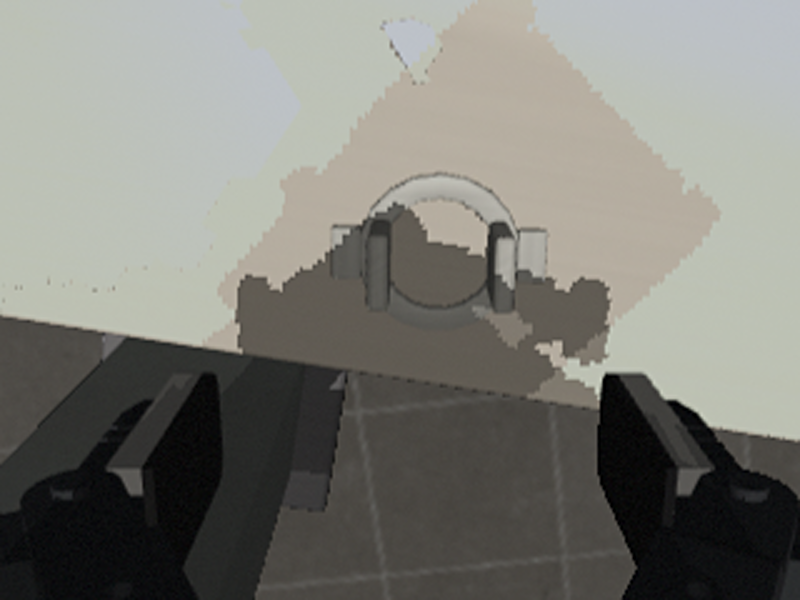

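```bash
python3 - <<'E'
from h import *
T=np.load('pics/w13.npz')['T']
w=lambda p:(120+p[0]/2.5,100+p[1]/2.5)
a,b=[onz('wrist',w(p),.005,T) for p in((332,252),(547,254))]; print(a,b,np.linalg.norm(a-b),(a+b)/2)
c,d=[onz('wrist',w(p),.031,T) for p in((377,272),(505,272))]; print(c,d,np.linalg.norm(c-d),(c+d)/2)
for e in((a+b)/2,(c+d)/2): print((np.linalg.inv(T)@np.append(e,1)).round(4))
print(np.degrees(np.arctan2(*(a-b)[[1,0]])), np.degrees(np.arctan2(-T[1,2],-T[0,2])))
for n,p,z in(('box',(190,125),0),('boxr',(255,125),0),('btl',(262,135),0.0),('btl2',(292,150),0),('edgeL',(165,180),0)): print(n,onz('scene',p,z).round(2))
E
```

```text
[ 0.46609695 -0.18478248  0.005     ] [ 0.47798869 -0.25978799  0.005     ] 0.07594234752336029 [ 0.47204282 -0.22228524  0.005     ]
[ 0.46908254 -0.20159614  0.031     ] [ 0.47592503 -0.24218105  0.031     ] 0.04115768122801474 [ 0.47250378 -0.2218886   0.031     ]
[ 0.1059 -0.0039  0.0106  1.    ]
[ 0.0799 -0.0035  0.0101  1.    ]
99.00896856280829 99.4942967375685
box [0.68 1.22 0.  ]
boxr [1.01 1.06 0.  ]
btl [0.98 0.9  0.  ]
btl2 [1.03 0.66 0.  ]
edgeL [0.4  0.62 0.  ]
```

{"op": "move_arm", "data": {
  "commands": [0.9,-0.15,0.41,0,1,0,0,0,1,0,0,0,1,0,0,0,0.78,0,0,0,0,0,0,0]
}}

```text
time: 20.48
eef_pos: [0.4705, -0.2218, -0.0064]
tcp_rot: [0.457, 0.544, -0.458, 0.535]
contact_force: [0.5, -0.2, 0.6]
opening: 0.824
```

```bash
python3 - <<'E'
from h import *
im,T=shot('wrist','w14',(160,140,420,350),3);shot('scene','s14',(225,210,325,310),6)
e=np.linalg.inv(T)@[.4722,-.2222,.024,1];print(T[:3,3],e.round(4))
E
```

```text
[ 0.4705373  -0.22175872 -0.00636443] [-3.04e-02  1.30e-03  5.00e-04  1.00e+00]
```

View pics/w14.png

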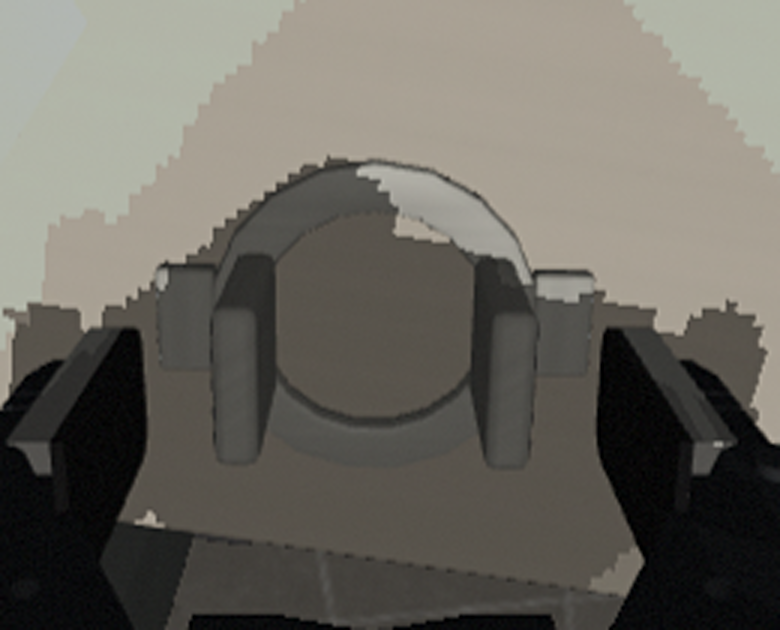

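View pics/s14.png

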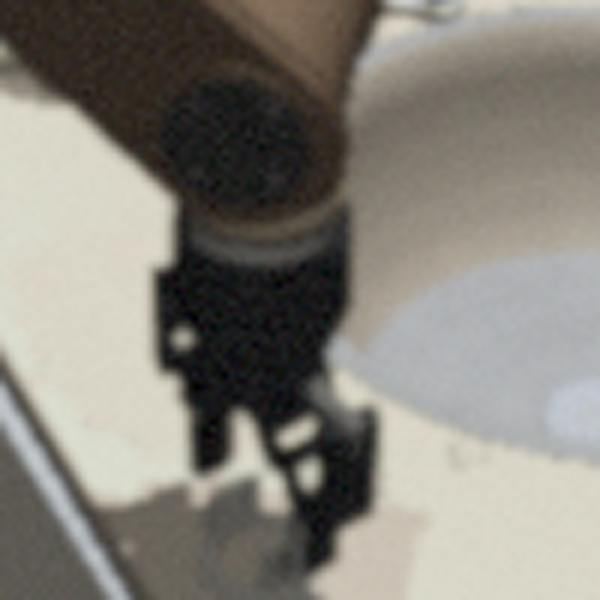

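{"op": "move_arm", "data": {
  "commands": [0,0.03,0.02,0,0,0,0,0,0,0,0,0,0,0,0,0],
  "jaw": 40,
  "force": 40
}}

```text
time: 21.08
eef_pos: [0.4739, -0.2241, -0.0038]
tcp_rot: [0.457, 0.542, -0.458, 0.537]
contact_force: [-0.3, 0.3, 5.7]
opening: 0.548
```

```bash
python3 - <<'E'
from h import *
im,T=shot('wrist','w15',(160,140,420,350),3);print(T[:3,3],ctrl.get_state()['opening']*85.4)
E
```

```text
[ 0.47387828 -0.22407958 -0.00384558] 46.21230140855776
```

View pics/w15.png

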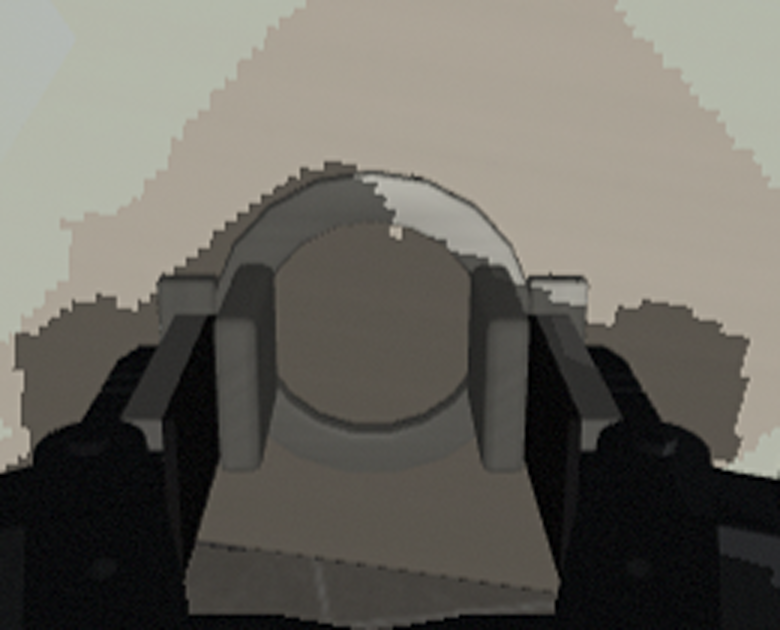

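{"op": "move_arm", "data": {
  "commands": [-0.5,0,0,0,-1,0.24,-1,0,-1,0.24,-1,0,-1,0.24,-1,0,-1,0.24,-1,0,-1,0.24,-1,0,-1,0.24,-1,0,-1,0.24,-1,0,-1,0.24,-1,0,-1,0.24,-1,0,-1,0.24,-1,0,-1,0.24,-1,0,0,0.24,-1,0,0,0.24,-1,0,0,0.24,-1,0,0,0.24,-1,0,0,0.24,-1,0,0,0.24,-1,0,0,0.24,-1,0,0,0.24,-1,0]
}}

```text
time: 23.62
eef_pos: [0.5092, 0.2631, 0.2839]
tcp_rot: [0.457, 0.543, -0.458, 0.536]
contact_force: [0.1, 0.0, -1.9]
opening: 0.545
```

{"op": "move_arm", "data": {
  "commands": [0,0.5,-1,0,0,0.5,-1,0,0,0.5,-1,0,0,0.5,-1,0,0,0.5,-1,0,0,0.5,-1,0,0,0.5,-1,0,0,0.5,-1,0,0,0.5,-1,0,0,0.5,-1,0,0,0.5,-1,0,0,0.5,-1,0,0,0.5,-1,0,0,0.5,-1,0]
}}

```text
time: 25.38
eef_pos: [0.6252, 0.6368, 0.2844]
tcp_rot: [0.456, 0.543, -0.459, 0.536]
contact_force: [0.8, -0.2, -1.2]
opening: 0.549
```

```bash
python3 - <<'E'
from h import *
s=ctrl.get_state();print(s['qpos'].round(3),pose().round(4).tolist(), s['time'])
shot('scene','s16')
E
```

```text
[0.679 0.791 0.735 0.009 1.621 2.086] [[-0.0095, 0.9866, 0.1632, 0.6252], [0.0038, 0.1632, -0.9866, 0.6368], [-0.9999, -0.0087, -0.0053, 0.2844], [0.0, 0.0, 0.0, 1.0]] 25.375
```

View pics/s16.png

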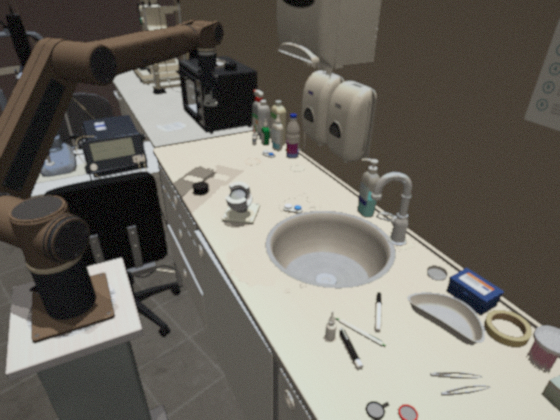

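{"op": "move_arm", "data": {
  "commands": [0,0.7,-1,0,0,0.7,-1,0,0,0.7,-1,0,0,0.7,-1,0,0,0.8,-1,0,0,0.8,-1,0,0,0.8,-1,0,0,0.8,-1,0,0,0.8,-1,0,0,0.8,-1,0]
}}

```text
time: 26.68
eef_pos: [0.6488, 0.7743, 0.2409]
tcp_rot: [0.501, 0.541, -0.413, 0.535]
contact_force: [-0.5, 1.3, -3.0]
opening: 0.549
```

```bash
cat > t.py <<'E'
from h import *
s=ctrl.get_state();T=pose(s);x=T[:3,0]
print(s['qpos'].round(3),T[:3,3].round(3),'bearing',np.degrees(np.arctan2(T[1,3],T[0,3])).round(1),'tilt',np.degrees(np.arcsin(np.hypot(x[0],x[1]))).round(2),'dir',np.degrees(np.arctan2(x[1],x[0])).round(1),'err to -cellz',np.degrees(np.arccos(-x@RC[:,2])).round(2),'t',s['time'])
E
python3 t.py
```

```text
[0.768 1.159 0.211 0.02  1.648 2.178] [0.649 0.774 0.241] bearing 50.0 tilt 7.14 dir 53.2 err to -cellz 17.86 t 26.675
```

{"op": "move_arm", "data": {
  "commands": [-0.4,0.8,-1,0,-0.4,0.8,-1,0,-0.4,0.8,-1,0,-0.4,0.8,-1,0,-0.4,0.8,-1,0,-0.4,0.8,-1,0]
}}

```text
time: 27.42
eef_pos: [0.6352, 0.8081, 0.2846]
tcp_rot: [0.537, 0.539, -0.372, 0.532]
contact_force: [-0.7, 0.5, -2.0]
opening: 0.546
```

```bash
python3 t.py
```

```text
[0.799 1.119 0.211 0.026 1.579 2.21 ] [0.635 0.808 0.285] bearing 51.8 tilt 13.36 dir 52.2 err to -cellz 11.64 t 27.425
```

{"op": "move_arm", "data": {
  "commands": [-0.2,0.75,-1,0,-0.2,0.75,-1,0,-0.2,0.75,-1,0,-0.2,0.75,-1,0,-0.2,0.75,-1,0,-0.2,0.75,-1,0,-0.2,0.75,-1,0,-0.2,0.75,-1,0]
}}

```text
time: 28.42
eef_pos: [0.618, 0.8531, 0.3262]
tcp_rot: [0.58, 0.536, -0.319, 0.523]
contact_force: [-1.1, 0.9, -1.9]
opening: 0.548
```

```bash
python3 t.py
```

```text
[0.841 1.087 0.211 0.028 1.473 2.25 ] [0.618 0.853 0.326] bearing 54.1 tilt 21.27 dir 52.6 err to -cellz 3.74 t 28.425
```

{"op": "move_arm", "data": {
  "commands": [0,0.7,-1,0,0,0.7,-1,0,0,0.7,-1,0,0,0.6,-0.8,0]
}}

```text
time: 28.92
eef_pos: [0.6109, 0.8759, 0.3365]
tcp_rot: [0.599, 0.535, -0.294, 0.518]
contact_force: [-0.1, -0.3, -1.1]
opening: 0.544
```

```bash
python3 t.py; python3 - <<'E'
from h import *
print(pose().round(4).tolist())
E
```

```text
[0.86  1.084 0.211 0.027 1.413 2.268] [0.611 0.876 0.337] bearing 55.1 tilt 24.89 dir 52.9 err to -cellz 0.23 t 28.925
[[0.2536, 0.946, 0.2021, 0.6109], [0.3358, 0.1099, -0.9355, 0.8759], [-0.9071, 0.3051, -0.2898, 0.3365], [0.0, 0.0, 0.0, 1.0]]
```

```bash
cat > sim.py <<'E'
from h import *
def sim(T,rows):
    T=T.copy()
    for x,y,z,t in rows:
        T[:3,3]+=T[:3,:3]@(np.array([x,y,z])*.025); T[:3,:3]=T[:3,:3]@R.from_euler('x',t*5,degrees=True).as_matrix()
    return T
E
python3 - <<'E'
from sim import *
T=pose()
rows=[(-.1,-.6,1,-1)]*8+[(-.1,-.8,.8,-.78)]
T1=sim(T,rows);print(T1.round(3).tolist())
tgt=O+.08*RC[:,2]
d=T1[:3,:3].T@(tgt-T1[:3,3])/.025;print(d,'y align err',np.degrees(np.arcsin(T1[:3,1]@RC[:,1])))
# ring in tool from w15
Tw=np.load('pics/w15.npz')['T'];w=lambda p:(160+p[0]/3,140+p[1]/3)
for p in((239,394),(507,394)): print((np.linalg.inv(Tw)@np.append(onz('wrist',w(p),.031,Tw),1)).round(4))
print((np.linalg.inv(Tw)@np.append(onz('wrist',w((373,172)),.005,Tw),1)).round(4),Tw[2,3])
E
```

```text
[[0.254, 0.541, 0.802, 0.603], [0.336, 0.728, -0.598, 0.628], [-0.907, 0.421, 0.003, 0.267], [0.0, 0.0, 0.0, 1.0]]
[ -2.60063815 -16.10503239   8.7815244 ] y align err -0.05678869075611191
[-3.48e-02 -6.00e-04 -2.04e-02  1.00e+00]
[-3.49e-02 -5.00e-04  2.01e-02  1.00e+00]
[-9.00e-03  2.77e-02 -1.00e-04  1.00e+00] -0.003845577065354648
```

{"op": "move_arm", "data": {
  "commands": [-0.1,-0.6,1,-1,-0.1,-0.6,1,-1,-0.1,-0.6,1,-1,-0.1,-0.6,1,-1,-0.1,-0.6,1,-1,-0.1,-0.6,1,-1,-0.1,-0.6,1,-1,-0.1,-0.6,1,-1,-0.1,-0.8,0.8,-0.78,-0.153,-0.947,0.517,0,-0.153,-0.947,0.517,0,-0.153,-0.947,0.517,0,-0.153,-0.947,0.517,0,-0.153,-0.947,0.517,0,-0.153,-0.947,0.517,0,-0.153,-0.947,0.517,0,-0.153,-0.947,0.517,0,-0.153,-0.947,0.517,0,-0.153,-0.947,0.517,0]
}}

```text
time: 31.3
eef_pos: [0.5675, 0.3665, 0.2041]
tcp_rot: [0.364, 0.606, -0.074, 0.704]
contact_force: [1.2, -0.5, -0.7]
opening: 0.548
```

```bash
python3 t.py; python3 - <<'E'
from h import *
T=pose();print(T[:3,:3].T@(O+.08*RC[:,2]-T[:3,3])/.025,'y align err',np.degrees(np.arcsin(T[:3,1]@RC[:,1])))
E
```

```text
[0.326 0.08  1.869 0.319 0.851 0.802] [0.568 0.366 0.204] bearing 32.9 tilt 24.94 dir 52.7 err to -cellz 0.3 t 31.3
[-1.02238606 -6.63921203  3.71436947] y align err -0.3484635940242748
```

{"op": "move_arm", "data": {
  "commands": [-0.147,-0.95,0.53,0,-0.147,-0.95,0.53,0,-0.147,-0.95,0.53,0,-0.147,-0.95,0.53,0,-0.147,-0.95,0.53,0,-0.147,-0.95,0.53,0,-0.147,-0.94,0.53,0,0,0,0,0,0,0,0,0]
}}

```text
time: 32.42
eef_pos: [0.5448, 0.1829, 0.1579]
tcp_rot: [0.364, 0.606, -0.075, 0.704]
contact_force: [-0.5, 0.1, -0.9]
opening: 0.549
```

```bash
cat > k.py <<'E'
from h import *
import sys
im,T=shot('wrist',sys.argv[1],(160,100,420,340),2.5)
s=ctrl.get_state();d=T[:3,3]-O
print('cell xyz mm',(RC.T@d*1e3).round(2),'turn',np.degrees(np.arctan2(T[:3,1]@RC[:,1],T[:3,1]@RC[:,0])).round(2),'tilt err',np.degrees(np.arccos(-T[:3,0]@RC[:,2])).round(2),'F_cell',(RC.T@s['contact_force']).round(1),'M_cell',(RC.T@s['wrist_torque']).round(2),'op',s['opening']*85.4,'t',s['time'])
E
python3 k.py w17; python3 -c "
from h import *
shot('scene','s17',(200,110,300,210),6)"
```

```text
cell xyz mm [ 1.06  0.54 79.98] turn -0.37 tilt err 0.29 F_cell [-0.4  0.9 -1.6] M_cell [ 0.04  0.35 -0.03] op 46.792128779412394 t 32.475
```

View pics/w17.png

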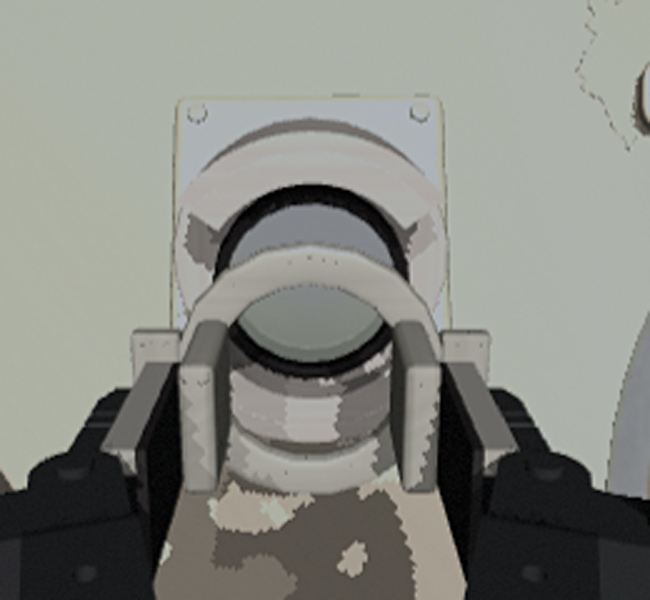

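View pics/s17.png

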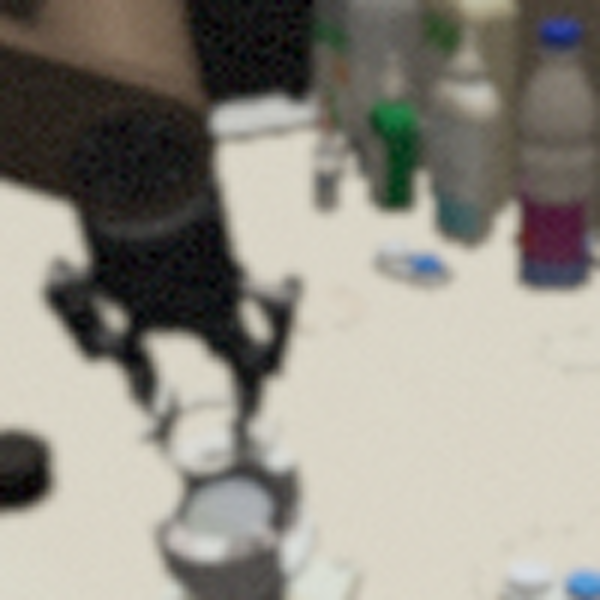

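{"op": "move_arm", "data": {
  "commands": [0.4,0,0.02,0,0.4,0,0,0,0.4,0,0,0,0.4,0,0,0,0.4,0,0,0,0.3,0,0,0,0,0,0,0]
}}

```text
time: 33.4
eef_pos: [0.5589, 0.2017, 0.1041]
tcp_rot: [0.363, 0.607, -0.075, 0.703]
contact_force: [0.3, -0.1, -1.5]
opening: 0.546
```

```bash
python3 k.py w18
```

```text
cell xyz mm [-0.34  0.45 21.18] turn -0.4 tilt err 0.23 F_cell [-0.7 -0.4 -1.9] M_cell [-0.04  0.29 -0.05] op 46.878601060016805 t 33.45
```

View pics/w18.png

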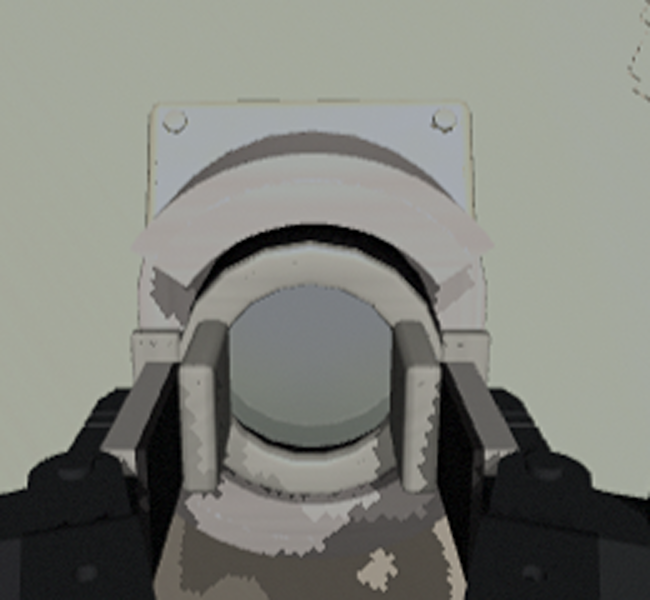

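{"op": "move_arm", "data": {
  "commands": [0.1,0.03,0.01,0,0.08,0,0,0,0.06,0,0,0,0.06,0,0,0,0,0,0,0]
}}

```text
time: 34.08
eef_pos: [0.5618, 0.2045, 0.0984]
tcp_rot: [0.363, 0.606, -0.075, 0.703]
contact_force: [-0.2, -1.0, -1.5]
opening: 0.548
```

```bash
python3 k.py w19
```

```text
cell xyz mm [ 0.89 -0.24 14.42] turn -0.38 tilt err 0.25 F_cell [ 0.   0.3 -2.4] M_cell [ 0.06  0.31 -0.02] op 46.62884579036846 t 34.125
```

View pics/w19.png

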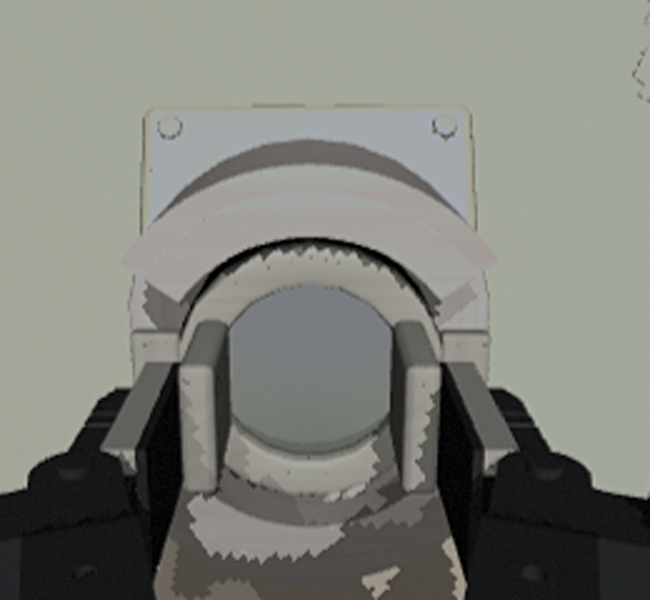

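{"op": "move_arm", "data": {
  "commands": [0.06,0,0,0,0.06,0,0,0,0,0,0,0]
}}

```text
time: 34.5
eef_pos: [0.5626, 0.2055, 0.0962]
tcp_rot: [0.363, 0.606, -0.075, 0.703]
contact_force: [-3.5, -2.7, 5.6]
opening: 0.546
```

```bash
python3 k.py w20
```

```text
cell xyz mm [ 1.06 -0.23 11.87] turn -0.36 tilt err 0.23 F_cell [-2.1  1.5  5.5] M_cell [0.48 0.66 0.04] op 46.76227283667004 t 34.55
```

{"op": "move_arm", "data": {
  "commands": [0,0,0,1,0.01,0,0,1,0.01,0,0,1,0.01,0,0,1,0.01,0,0,1,0,0,0,0],
  "force": 60
}}

```text
time: 35.3
eef_pos: [0.5636, 0.2056, 0.0959]
tcp_rot: [0.507, 0.575, -0.204, 0.608]
contact_force: [-3.2, -4.2, 6.9]
opening: 0.539
```

```bash
python3 k.py w21
```

```text
cell xyz mm [ 1.56 -1.07 11.34] turn -25.38 tilt err 0.31 F_cell [-2.7 -0.3  8.3] M_cell [ 0.39  0.6  -0.03] op 46.453494137753424 t 35.35
```

View pics/w21.png

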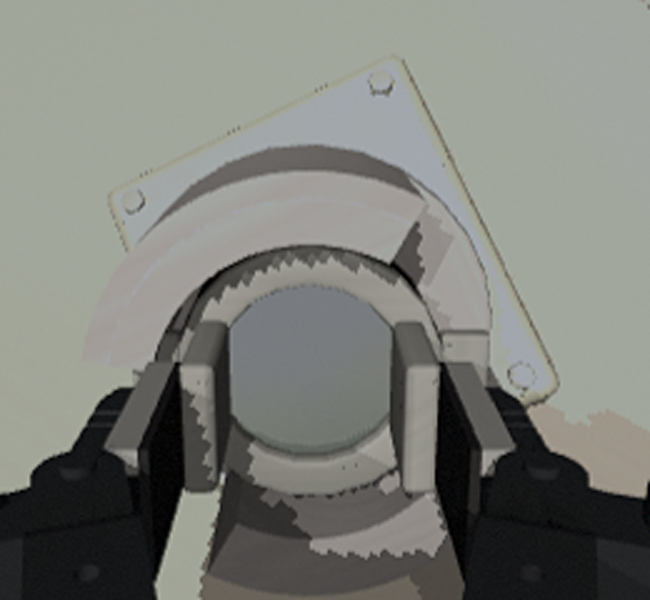

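{"op": "move_arm", "data": {
  "commands": [0.01,-0.02,0,1,0.01,0,0,1,0,0,0,1,0,0,0,1,0,0,0,1,0,0,0,0]
}}

```text
time: 36.1
eef_pos: [0.5637, 0.2055, 0.0957]
tcp_rot: [0.627, 0.517, -0.323, 0.484]
contact_force: [-4.3, -3.7, 6.4]
opening: 0.539
```

```bash
python3 k.py w22
```

```text
cell xyz mm [ 1.48 -1.16 11.1 ] turn -50.39 tilt err 0.35 F_cell [-1.5  1.1  8.5] M_cell [0.32 0.49 0.01] op 46.1076314691288 t 36.15
```

View pics/w22.png

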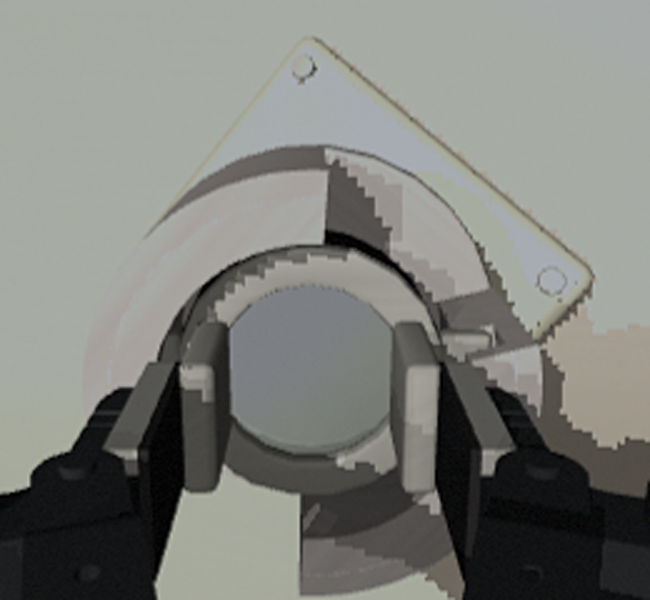

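{"op": "move_arm", "data": {
  "commands": [0,0,0,1,0,0,0,1,0,0,0,1,0,0,0,0.8,0,0,0,0]
}}

```text
time: 36.78
eef_pos: [0.5636, 0.2056, 0.0957]
tcp_rot: [0.698, 0.457, -0.404, 0.375]
contact_force: [-3.7, -3.6, 7.3]
opening: 0.535
```

```bash
python3 k.py w23
```

```text
cell xyz mm [ 1.51 -1.01 11.08] turn -69.31 tilt err 0.34 F_cell [-2.4  1.   8.6] M_cell [0.33 0.47 0.15] op 46.081251540773415 t 36.825
```

View pics/w23.png

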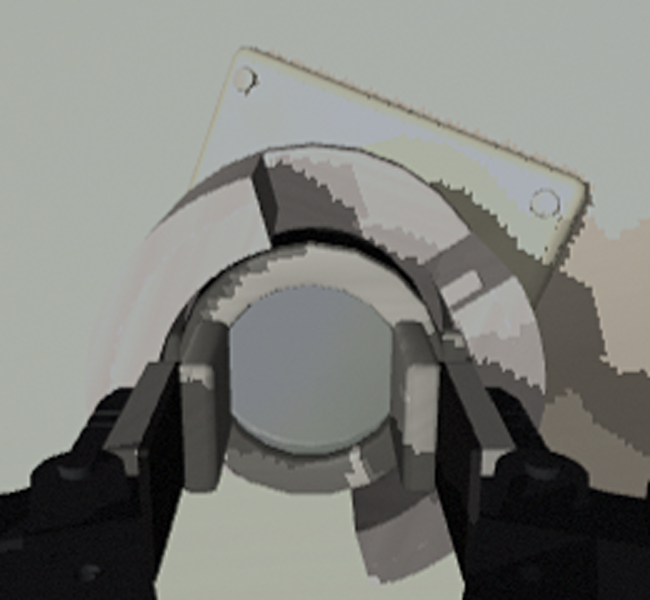

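{"op": "move_arm", "data": {
  "commands": [0,0,0,0.4,0,0,0,0.4,0,0,0,0]
}}

```text
time: 37.2
eef_pos: [0.5643, 0.2051, 0.0963]
tcp_rot: [0.71, 0.443, -0.418, 0.353]
contact_force: [-5.2, -5.8, 7.5]
opening: 0.544
```

```bash
python3 k.py w24
```

```text
cell xyz mm [ 1.72 -1.88 11.68] turn -72.89 tilt err 0.5 F_cell [-3.7  0.7 11.4] M_cell [0.19 0.39 1.2 ] op 45.8190640431695 t 37.25
```

{"op": "move_arm", "data": {
  "commands": [0,0,0,0,0,0,0,0,0,0,0,0],
  "jaw": 62
}}

```text
time: 37.62
eef_pos: [0.5624, 0.2059, 0.0937]
tcp_rot: [0.711, 0.443, -0.421, 0.349]
contact_force: [0.4, -1.0, -0.7]
opening: 0.726
```

```bash
python3 k.py w25
```

```text
cell xyz mm [0.2  0.14 9.54] turn -73.42 tilt err 0.24 F_cell [-0.4 -0.1  0.2] M_cell [0.04 0.13 0.02] op 62.12788909365857 t 37.675
```

View pics/w25.png

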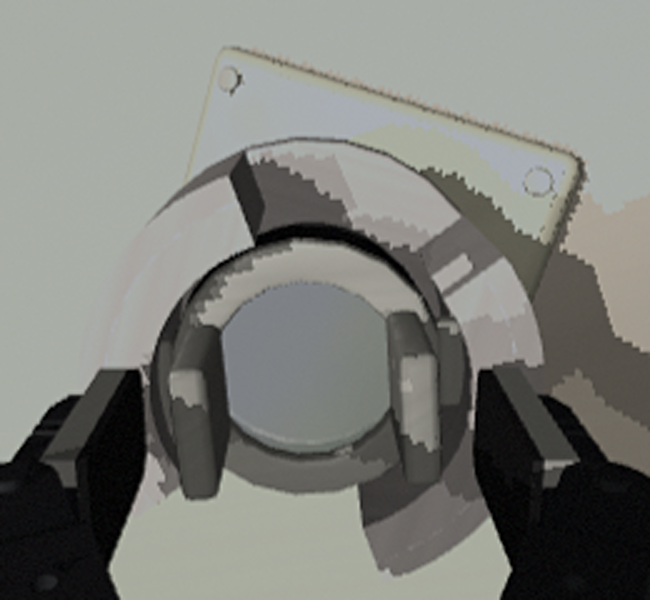

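{"op": "move_arm", "data": {
  "commands": [-0.4,0,0,0,-0.6,0,0,0,-1,0,0,0,-1,0,0,0,-0.5,0,0,0,0,0,0,0]
}}

```text
time: 38.42
eef_pos: [0.541, 0.1761, 0.1752]
tcp_rot: [0.711, 0.442, -0.42, 0.35]
contact_force: [-0.1, 0.1, 0.5]
opening: 0.725
```

```bash
python3 k.py w26
```

```text
cell xyz mm [ 1.37 -0.42 98.86] turn -73.36 tilt err 0.36 F_cell [-0.6  0.  -0.2] M_cell [-0.01  0.18  0.02] op 62.17130738211481 t 38.475
```

View pics/w26.png

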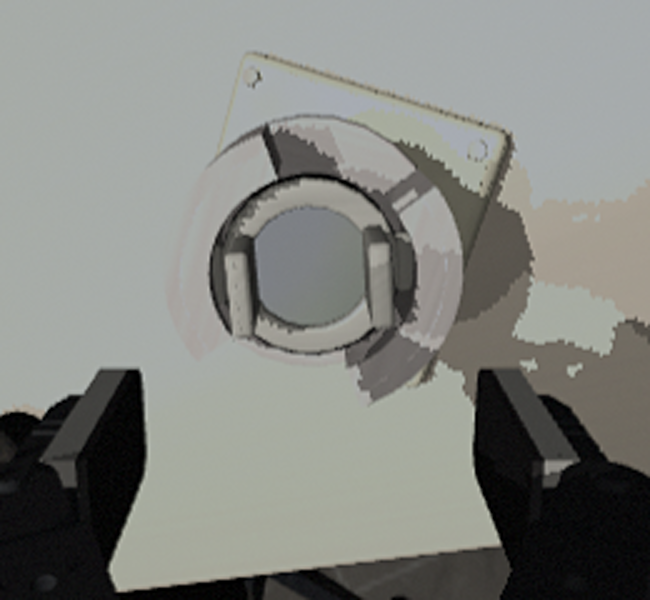

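```bash
python3 - <<'E'
from h import *
T=np.load('pics/w26.npz')['T']
def cp(p,z):
    o,d=ray('wrist',(160+p[0]/2.5,100+p[1]/2.5),T); o=RC.T@(o-O);d=RC.T@d; return (o+d*(z-o[2])/d[2])*1e3
for z in(.0465,.049):
    a=cp((236,254),z);b=cp((243,337),z);c=cp((378,245),z);d=cp((382,328),z)
    print(z,a.round(1),b.round(1),c.round(1),d.round(1),'centre',((a+b+c+d)/4).round(1),'sep',np.linalg.norm((a+b)/2-(c+d)/2).round(1))
    for p,q in((b,a),(d,c)): v=q-p; print(' ear dir',np.degrees(np.arctan2(v[1],v[0])).round(1),np.linalg.norm(v).round(1))
    v=(a+b)/2-(c+d)/2; print(' y dir-90',np.degrees(np.arctan2(v[1],v[0])).round(1)-90)
E
```

```text
0.0465 [24.1 -3.9 46.5] [15.5 19.5 46.5] [-13.7 -17.9  46.5] [-22.5   5.4  46.5] centre [ 0.8  0.8 46.5] sep 40.4
 ear dir -70.0 25.0
 ear dir -69.4 24.9
 y dir-90 -69.6
0.049 [24.  -4.6 49. ] [15.6 18.6 49. ] [-13.3 -18.4  49. ] [-22.    4.6  49. ] centre [ 1.1  0.  49. ] sep 40.0
 ear dir -70.0 24.7
 ear dir -69.4 24.6
 y dir-90 -69.6
```

```bash
python3 - <<'E'
from h import *
im,_=shot('top','top9',(100,150,440,300),2.3)
a=cv2.imread('pics/top0.png')[:,:,::-1]
for n,(x,y) in dict(pot=(140,250),case=(235,168),drop=(413,237)).items():
    A=a[y-18:y+18,x-18:x+18].astype(int);B=im[y-18:y+18,x-18:x+18].astype(int);print(n,np.abs(A-B).mean().round(1))
E
```

```text
pot 3.7
case 4.4
drop 4.5
```

View pics/top9.png

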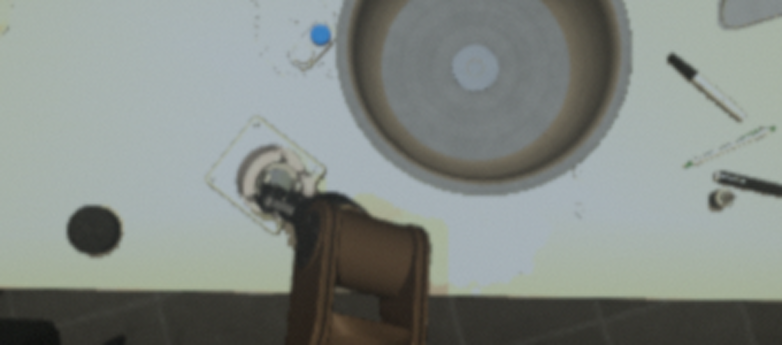

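The top view shows the pot, case and bottle unmoved, with the gripper clear of the stand. I'm handing the job in.

```bash
python3 -c "
from plant import ctrl
print(ctrl.sign_off(), ctrl.get_state()['time'])"
```

```text
the job is handed in; nothing more can be done
the job is handed in; nothing more can be done
```

The lens is seated in the cell and the retaining ring is turned clockwise to its stop with its lugs under the claws. I handed the job in at about 38.5 s of the 67 s allowed.

**Lens:** I tilted the lens in the jaws against the upper claw and fed it in along the cell's axis. After release it lay flat, within about a millimetre of its expected place.

**Ring:** I tilted the whole tool 25° by pushing against the arm's far reach limit, because the moves only turn about the tool's own axis. I then set the ring on the lens with its lugs in the gaps and turned it until the torque jumped from about 0 to 1.2 N m. The fingers were then opened and backed off about 9 cm.

**Last checks:**
- **Ring position:** it stands at about −69.7° against the 70° stop, centred to about 1 mm. Its ear height fits a ring screwed home.
- **Contact:** forces on the tool were near zero at the end.
- **Bystanders:** the pot, the lens case and the bottle look unchanged from above.

**Disagreements:**
- **Fingertips:** they stood about 35 to 40 mm farther back than the stated 14 mm ahead of the TCP. My first grasp of the lens therefore closed above it, and I repeated it lower.
- **Seat travel:** I could not measure directly how far the seat is pressed in. I judged it only from the ring's angle and height and the axial force.

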